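# Find the socket that fits and nip up the pegboard's slack nut

### The job

The hex nut that holds the pegboard down on this wardrobe shelf has worked slack, and the three sockets standing on the board's pegs look alike from outside. Try them on the nut until you find the one that fits, standing any that does not fit back down over a bare peg; with the right one fully down over the nut, turn it clockwise (seen from above) until the nut comes up tight. Finish with the gripper still holding that socket fully down on the tightened nut, and leave the sunglasses case, bottle, shoe tree and key ring alone.

Things in the scene. Friction and masses are not known exactly. Their poses are not given: they have to be found in the camera images.
- board: White steel pegboard lying flat, fixed to the shelf, 220 mm (its x) by 320 mm (its y), 14 mm thick. Origin: centre of its underside, z up. In its (x, y), mm: pegs 0, 1, 2 at (50, -100), (50, 0), (50, 100), each carrying a socket at the start; pegs 3, 4 at (-50, -100), (-50, 100), bare; fixing nut at (-75, 0). All hold their axes upright.
- peg0 (a point): Foot of a bare or occupied steel peg, on the top face of the pegboard (14 mm above the shelf). Peg: upright, 8 mm diameter, 18 mm tall, tapered tip; a socket of any of the three sizes drops over it and stands on the board.
- peg1 (a point): Foot of a bare or occupied steel peg, on the top face of the pegboard (14 mm above the shelf). Peg: upright, 8 mm diameter, 18 mm tall, tapered tip; a socket of any of the three sizes drops over it and stands on the board.
- peg2 (a point): Foot of a bare or occupied steel peg, on the top face of the pegboard (14 mm above the shelf). Peg: upright, 8 mm diameter, 18 mm tall, tapered tip; a socket of any of the three sizes drops over it and stands on the board.
- peg3 (a point): Foot of a bare or occupied steel peg, on the top face of the pegboard (14 mm above the shelf). Peg: upright, 8 mm diameter, 18 mm tall, tapered tip; a socket of any of the three sizes drops over it and stands on the board.
- peg4 (a point): Foot of a bare or occupied steel peg, on the top face of the pegboard (14 mm above the shelf). Peg: upright, 8 mm diameter, 18 mm tall, tapered tip; a socket of any of the three sizes drops over it and stands on the board.
- nut_base (a point): Centre of the underside of the hex nut (17 mm across flats, 8 high, top chamfered), on a 30 mm washer, 16.5 mm above the shelf; z up, x to a corner, turns with the nut. A 10 mm stud stands 4 mm out of its top. The fitting socket fully down has its rim on the washer, its origin here; one too small, or not lined up with the hexagon, stays 5 to 12 mm higher.
- nut (a joint): Angle of the nut about its stud in rad: grows clockwise seen from above, starts between 0 and 0.2 (slack, drags with about 0.06 N m) and comes up tight against a hard stop at 0.6.
- socket_a: One of three steel half-inch-drive sockets alike outside: 27 mm diameter, 40 mm tall, 0.1 kg, standing mouth down over a peg. Origin: centre of the mouth rim (underside), z up, x to a corner of its hexagon. Hexagons, hidden as they stand and not marked, are 23 mm deep and 12, 14.5 and 18.6 mm across flats in unknown order; only 18.6 goes over the nut, with 0.8 mm play all round and 0.2 rad in yaw.
- socket_b: One of three steel half-inch-drive sockets alike outside: 27 mm diameter, 40 mm tall, 0.1 kg, standing mouth down over a peg. Origin: centre of the mouth rim (underside), z up, x to a corner of its hexagon. Hexagons, hidden as they stand and not marked, are 23 mm deep and 12, 14.5 and 18.6 mm across flats in unknown order; only 18.6 goes over the nut, with 0.8 mm play all round and 0.2 rad in yaw.
- socket_c: One of three steel half-inch-drive sockets alike outside: 27 mm diameter, 40 mm tall, 0.1 kg, standing mouth down over a peg. Origin: centre of the mouth rim (underside), z up, x to a corner of its hexagon. Hexagons, hidden as they stand and not marked, are 23 mm deep and 12, 14.5 and 18.6 mm across flats in unknown order; only 18.6 goes over the nut, with 0.8 mm play all round and 0.2 rad in yaw.
- glasses_case: Red plastic sunglasses case, 160 mm (its x) by 64 by 43 mm tall, loose. Origin: centre of its underside. Not part of the job.
- bottle: Amber glass bottle with black cap, 58 mm diameter, 145 mm tall, loose. Origin: centre of its underside. Not part of the job.
- shoe_tree: Wooden shoe tree lying flat, about 265 mm long (its x), 66 mm wide, 52 mm tall, loose. Origin: middle of its underside. Not part of the job.
- key_ring: Stainless steel key ring, 35 mm across, with two flat keys reaching 71 mm out along its x; 4 mm tall, loose. Origin: centre of the ring. Not part of the job.
There are look-alikes about, which are no part of the job. Leave any green or yellow look-alike of the socket_b alone.

How it is judged:
By the outcome, as a careful person would: the job done as asked, in the order asked, and still so for the second after the job is handed in, while the arm keeps its last pose, push and grip.
It also fails if it takes over 72 s, if anything falls off the work surface, if the arm or the gripper's body presses on something with over 40 N, if the wrist force passes 120 N, or if a joint passes its speed limit or range.

### The arm

A 6-joint arm with a two-finger parallel gripper is mounted at the origin on the work surface. World frame = base frame: x ahead of the robot, y to its left, z up, the work surface at z = 0. Lengths are in m, angles in rad, forces in N, time in s.
With the tool pointing down it reaches from about 0.3 to 1 m from the base axis. Payload 5.1 kg.
Tool frame: the origin (TCP) lies on the centre line of the jaws, within the pads' length; the fingertips stand 11 mm ahead of it and the grasp point (between the pads) lies 8 mm behind it (tip_extent is the distance from the TCP to the fingertips, in m); z points along the fingers, y is the line along which they close (so a half turn about z gives the same grasp; the last joint's range is limited). The gripper opens to 95 mm and grips with 3 to 60 N. Pads are 20 mm wide; open, the fingers measure 119 mm over their backs; the gripper's body (75 mm by 180 mm) begins 59 mm behind the grasp point.
Start: joints at [1.084, 0.124, 1.65, -0, 1.367, -0.083], TCP at [0.255, 0.598, 0.226] pointing down, gripper open.
Joint ranges: [-2.61, 2.61], [-1.02, 2.33], [0.03, 2.71], [-1.35, 4.49], [0.32, 2.68], [-2.91, 2.91]. Speed limits (rad/s): [2.57, 2.57, 3.14, 3.14, 3.14, 3.14].

### API

Orientations are given as [roll, pitch, yaw] about the fixed x, y, z axes, in that order (R = Rz(yaw) Ry(pitch) Rx(roll)).
In Python, from workcell import * gives the robot as it stands.
- The arm moves only by the tool play_rows, never from a script. Its argument "increments" is a list of rows, each an object of numbers: "claw": the opening, from 0 (shut) to 1 (fully open); "dx", "dy", "dz": the shift along the tool's x, y, z in mm; "rx", "ry", "rz": the turn, a rotation vector about the tool's x, y, z in degrees. A call has 1 to 10 rows; each row shifts and turns the commanded pose from where the row before left it, along the tool's axes as they then stand; what a row does not reach is not made up. A row lasts 1/10 s, in which the tool goes at most 50 mm and 8.59 degrees, less where a joint would pass 70% of its speed; a pose out of reach is approached as far as the arm can. A call is refused whole if a number of a shift passes 50 or a number of a turn 8.59, either way. A call with a gripper value outside its range is refused whole. The fingers move at their own pace and stop on an object; "grip_force" is the grip in N (left out, the last holds). Time passes only in rows, so rows that do not move let the fingers close. It gives the time, the measured TCP pose, the force, the opening and the grip force at its end, in the units of the state.
- state(): the state, without advancing time (a new reading comes with each control period).
- camera(name): name is "scene" or "top" or "wrist"; returns a dict with "frame" (400x640x3 uint8, red, green, blue), "depth" (400x640 float32, m along the optical axis (not along the pixel's ray), 0 where there is no reading), "fovy" (degrees; the focal length in pixels is half the picture's height over the tangent of half this angle, whatever the lens; pixels are square), "cx", "cy" (the principal point, pixels), "k1" (the pictures are not rectified: a ray, as slopes to the right and down, at radius r is drawn at 1 + k1 r^2 times it, then the intrinsics apply), "origin" and "orientation" of the camera in the world; the wrist camera has in their place "mount" (4x4, takes a point from camera to tool coordinates, whose origin is the TCP and whose axes are the flange's). Camera axes: x right, y up, looking along -z (the intrinsics and any distortion apply to the point x, -y, -z); pixel columns grow to the right and rows downward; lengths in m; the calibration is good to about 2 mm. A picture is of the moment at which its call begins: read the wrist's pose just before it.
- hand_in(): hands the job in; it is judged then, once.
Trained networks look in the newest picture that a camera, given by its name, has taken for a name from the list of things; names that differ only in an ending like _2 or _b are one class to them, and where a whole thing is asked for, a point or a joint stands for the part that bears it (a point fixed in the world has none). Each returns a list of dicts, best first, with "confidence" (0 to 1); they miss things now and then, are a little off and sometimes report something else, mostly with a low value. They report only what shows in the picture. A call takes as long as a camera call. They do not tell look-alikes from the thing itself.
- spot_in(name, camera): "location" ([row, column] as shares, 0 to 1, of the picture: columns of its width, rows of its height, amid what is visible of it).
The state is a dict: "clock": time; "joint_pos": joint angles; "joint_vel": joint speeds; "tau": joint torques, N m; "ee_pos": TCP position; "ee_rot": TCP orientation; "ft_force": force on the tool from outside, world axes, zero at the start; "wrist_torque": the same for the moment, N m; "gripper_width": finger opening in m; "finger_force": force on a finger pad.
Only numpy, scipy, OpenCV 4.12 (cv2) and the standard library are available. Lean on these libraries where they do the work, as an engineer would, in place of code of your own. Each camera call takes 0.05 s, during which the arm holds its last target. There are 200 camera calls.

## Working session

There is one attempt and no reset: what is moved stays moved. The work goes in short steps, Python scripts to look and compute and a tool call to move; the robot and the scene stay as the last step left them, time stands still between calls to the robot, and variables do not carry over. Pictures are saved under pics/ and viewed, at most 10 in all, crops included, and the job is handed in when it is done.

Besides the shell and the picture viewer there is one more tool, called after "Request:" as name(argument=value, ...) on one line, values as JSON. play_rows: Moves the arm, as the interface text tells. Its arguments: {"type":"object","properties":{"increments":{"type":"array","items":{"type":"object","properties":{"claw":{"type":"number"},"dx":{"type":"number"},"dy":{"type":"number"},"dz":{"type":"number"},"rx":{"type":"number"},"ry":{"type":"number"},"rz":{"type":"number"}}}},"grip_force":{"type":"number"}},"required":["increments"]}

```bash
mkdir -p pics
cat > h.py <<'E'
from workcell import *
import numpy as np, cv2
from scipy.spatial.transform import Rotation as R
def cam(n):
    s=state(); c=camera(n); c['s']=s
    if 'mount' in c:
        T=np.eye(4); T[:3,:3]=R.from_euler('xyz',s['ee_rot']).as_matrix(); T[:3,3]=s['ee_pos']
        c['T']=T@np.array(c['mount'])
    else:
        T=np.eye(4); o=np.array(c['orientation'],float)
        T[:3,:3]=o if o.shape==(3,3) else R.from_euler('xyz',o).as_matrix()
        T[:3,3]=c['origin']; c['T']=T
    c['f']=200/np.tan(np.radians(c['fovy'])/2)
    return c
def ray(c,u,v):
    d=np.array([(u-c['cx'])/c['f'],(v-c['cy'])/c['f']]); p=d.copy()
    for _ in range(20): p=d/(1+c['k1']*(p@p))
    return c['T'][:3,:3]@np.array([p[0],-p[1],-1.]), c['T'][:3,3]
def at_z(c,u,v,z):
    r,o=ray(c,u,v); return o+r*(z-o[2])/r[2]
def proj(c,P):
    q=np.linalg.inv(c['T'])@np.append(P,1); x,y=q[0]/-q[2],-q[1]/-q[2]
    k=1+c['k1']*(x*x+y*y); return c['cx']+c['f']*x*k, c['cy']+c['f']*y*k
def dep(c,u,v):
    r,o=ray(c,u,v); return o+r*c['depth'][int(v),int(u)]
def save(c,name): cv2.imwrite('pics/'+name,c['frame'][:,:,::-1])
E
python3 - <<'E'
from h import *
print({k:state()[k] for k in('clock','ee_pos','ee_rot','ft_force')})
for n in('top','scene'):
    c=cam(n); save(c,n+'0.png'); print(n,c['T'].round(3).tolist(),c['f'],c['cx'],c['cy'],c['k1'])
    for k in('socket_a','nut','board','peg3','bottle','glasses_case','key_ring','shoe_tree'):
        try:
            print(k,[(round(d['location'][1]*640),round(d['location'][0]*400),round(d['confidence'],2),dep(c,d['location'][1]*640,d['location'][0]*400).round(3).tolist()) for d in spot_in(k,n)])
        except Exception as e: print(k,e)
E
```

```text
{'clock': 0.0, 'ee_pos': array([0.25512406, 0.59716321, 0.22440636]), 'ee_rot': array([-3.13954143e+00, -1.53412220e-04,  2.73779569e+00]), 'ft_force': array([-0.15481406,  0.53650602,  0.82109827])}
top [[-0.028, 0.987, -0.157, 0.398], [-1.0, -0.027, 0.009, -0.022], [0.005, 0.158, 0.987, 1.347], [0.0, 0.0, 0.0, 1.0]] 451.23561574765506 327.2685868510628 197.5107431994788 0.02201550708165835
socket_a [(347, 164, 0.67, [0.705, -0.095, 0.039]), (326, 165, 0.66, [0.711, -0.033, 0.007]), (374, 155, 0.64, [0.734, -0.178, 0.029]), (310, 211, 0.56, [0.569, 0.018, 0.038])]
nut []
board [(348, 225, 0.6, [0.528, -0.095, 0.017]), (177, 279, 0.29, [0.385, 0.412, 0.002])]
peg3 [(348, 225, 0.6, [0.528, -0.092, 0.01])]
bottle [(167, 185, 0.56, [0.641, 0.41, 0.112])]
glasses_case [(460, 192, 0.65, [0.612, -0.421, 0.048]), (346, 226, 0.61, [0.524, -0.087, 0.011])]
key_ring [(177, 276, 0.44, [0.393, 0.412, -0.003])]
shoe_tree [(295, 142, 0.55, [0.777, 0.057, 0.042])]
scene [[0.893, -0.299, 0.335, 0.922], [0.449, 0.597, -0.665, -0.675], [-0.001, 0.744, 0.668, 0.736], [0.0, 0.0, 0.0, 1.0]] 365.44062409944854 317.41526110758247 200.28207541651474 0.020530398356128226
socket_a [(301, 227, 0.71, [0.583, -0.098, 0.045]), (361, 235, 0.67, [0.729, -0.035, 0.022]), (345, 251, 0.66, [0.716, -0.112, 0.031]), (289, 258, 0.52, [0.604, -0.198, 0.039]), (342, 281, 0.45, [0.745, -0.202, 0.035])]
nut []
board [(286, 237, 0.89, [0.55, -0.123, 0.012])]
peg3 [(280, 237, 0.68, [0.535, -0.128, 0.01])]
bottle [(391, 135, 0.94, [0.66, 0.401, 0.065]), (284, 237, 0.42, [0.545, -0.124, 0.01])]
glasses_case [(238, 349, 0.96, [0.629, -0.441, 0.041])]
key_ring [(390, 225, 0.61, [0.786, 0.024, 0.031]), (322, 130, 0.41, [0.387, 0.427, 0.0])]
shoe_tree [(391, 224, 0.69, [0.788, 0.029, 0.031]), (282, 236, 0.44, [0.538, -0.125, 0.013])]
```

Run:
```python
import cv2,numpy as np
a=cv2.imread('pics/top0.png')[120:300,250:450]; b=cv2.imread('pics/scene0.png')[180:330,220:420]
cv2.imwrite('pics/t1.png',np.hstack([cv2.resize(a,(400,360),interpolation=3),np.vstack([cv2.resize(b,(400,300),interpolation=3),np.zeros((60,400,3),np.uint8)])]))
```

```text
(no output)
```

View pics/t1.png

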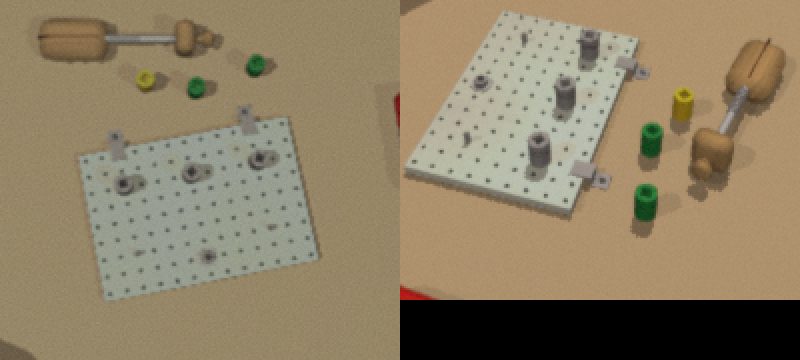

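View pics/top0.png

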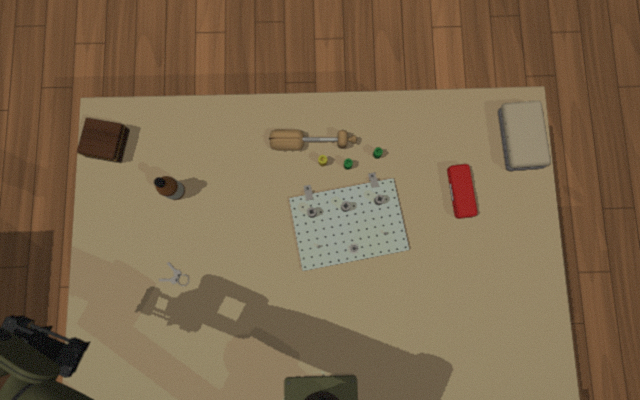

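The three candidates are the grey sockets on the board, in the top picture at about (312,212), (346,206) and (380,199). The look-alikes are green at (348,164) and (378,153) and yellow at (323,160), all off the board. The nut is at (354,248). Next I fit a rough board pose and plan the approach.

```bash
cat >> h.py <<'E'
def delta(x,y,z,yaw=None):
    s=state(); M=R.from_euler('xyz',s['ee_rot'])
    d=M.inv().apply(np.array([x,y,z])-s['ee_pos'])*1000
    print('at',s['clock'],s['ee_pos'].round(4),s['ee_rot'].round(3),'tool delta mm',d.round(1))
    if yaw is not None:
        t=R.from_euler('xyz',[np.pi,0,yaw]); print('rotvec deg',np.degrees((M.inv()*t).as_rotvec()).round(2))
E
python3 - <<'E'
from h import *
c=cam('top')
S=[at_z(c,u,v,.054) for u,v in((312,212),(346,206),(380,199))]
N=at_z(c,354,248,.026); print(np.round(S,3),N.round(3))
y=S[0]-S[2]; print('board yaw',np.arctan2(-y[0],y[1]))
for u,v in((290,197),(392,180),(409,248),(303,269)): print(at_z(c,u,v,.014).round(3))
w=cam('wrist'); print(np.round(w['mount'],3).tolist(),w['fovy'],w['k1'])
delta(.50,-.09,.28,np.pi)
print(state()['joint_pos'].round(3))
E
```

```text
[[ 0.563  0.011  0.054]
 [ 0.578 -0.087  0.054]
 [ 0.596 -0.187  0.054]] [ 0.458 -0.108  0.026]
board yaw 0.16286728065416495
[0.615 0.077 0.014]
[ 0.659 -0.23   0.014]
[ 0.454 -0.27   0.014]
[0.402 0.042 0.014]
[[-0.001, 0.961, 0.275, 0.077], [1.0, 0.001, 0.001, -0.001], [0.001, 0.275, -0.961, -0.16], [0.0, 0.0, 0.0, 1.0]] 70.24583204597873 -0.04146220293132094
at 1.0 [0.2554 0.5977 0.2256] [-3.142 -0.     2.738] tool delta mm [-495.1 -536.3  -54.3]
rotvec deg [ -0.    -0.   -23.13]
[ 1.084  0.124  1.65   0.     1.368 -0.083]
```

Request:
play_rows(increments=[{"dx": -20, "dy": -20, "claw": 0.5}, {"dx": -34, "dy": -35}, {"dx": -34, "dy": -35}, {"dx": -34, "dy": -35}, {"dx": -34, "dy": -35}, {"dx": -34, "dy": -35}, {"dx": -34, "dy": -35}, {"dx": -34, "dy": -35}, {"dx": -34, "dy": -35}, {"dx": -34, "dy": -35}])

```text
validation failed for argument at $.in...
```

Request:
play_rows(increments=[{"dx": -34, "dy": -35}, {"dx": -34, "dy": -35}, {"dx": -34, "dy": -35}, {"dx": -34, "dy": -36}, {"dx": -34, "dy": -36}, {"dx": -20, "dy": -20}, {}, {}])

```text
validation failed for argument at $.in...
```

Run:
```python
from h import *
c=cam('wrist'); save(c,'w1.png'); np.savez('w1.npz',**{k:c[k] for k in('frame','depth','T','f','cx','cy','k1')})
print(state()['clock'],state()['ee_pos'],state()['ft_force'])
for k in('socket_a','nut','peg3','nut_base'):
    print(k,[(round(d['location'][1]*640),round(d['location'][0]*400),round(d['confidence'],2),at_z(c,d['location'][1]*640,d['location'][0]*400,.03).round(3).tolist()) for d in spot_in(k,'wrist')])
```

```text
1.05 [0.25543717 0.59769618 0.22568114] [-0.48972159  0.52656393  0.14118686]
socket_a []
nut []
peg3 []
nut_base []
```

View pics/w1.png

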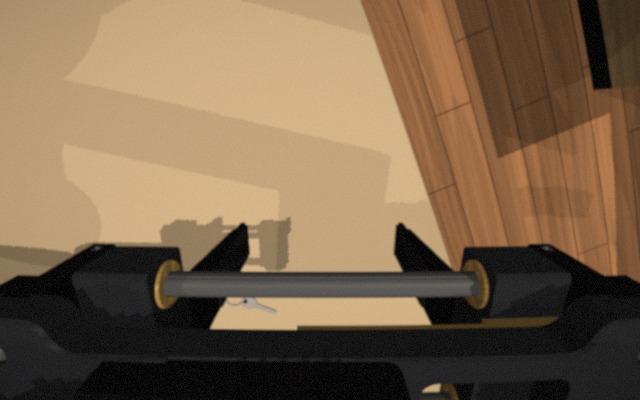

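The picture shows only table and floor. The gripper covers the rows below about 240, so the move must have been refused. I'll resend it with every field filled in.

Request:
play_rows(increments=[{"dx": -20, "dy": -18, "dz": 0, "rx": 0, "ry": 0, "rz": 0, "claw": 0.5}, {"dx": -37, "dy": -33, "dz": 0, "rx": 0, "ry": 0, "rz": 0, "claw": 0.5}, {"dx": -37, "dy": -33, "dz": 0, "rx": 0, "ry": 0, "rz": 0, "claw": 0.5}, {"dx": -37, "dy": -33, "dz": 0, "rx": 0, "ry": 0, "rz": 0, "claw": 0.5}, {"dx": -37, "dy": -33, "dz": 0, "rx": 0, "ry": 0, "rz": 0, "claw": 0.5}, {"dx": -37, "dy": -33, "dz": 0, "rx": 0, "ry": 0, "rz": 0, "claw": 0.5}, {"dx": -37, "dy": -33, "dz": 0, "rx": 0, "ry": 0, "rz": 0, "claw": 0.5}, {"dx": -37, "dy": -33, "dz": 0, "rx": 0, "ry": 0, "rz": 0, "claw": 0.5}, {"dx": -37, "dy": -33, "dz": 0, "rx": 0, "ry": 0, "rz": 0, "claw": 0.5}, {"dx": -37, "dy": -33, "dz": 0, "rx": 0, "ry": 0, "rz": 0, "claw": 0.5}], grip_force=20)

```text
clock: 2.25
ee_pos: [0.4568, 0.1675, 0.2261]
ee_rot: [3.141, 0.001, 2.738]
ft_force: [0.1, 0.5, 0.0]
gripper_width: 0.0476
finger_force: 0.0
```

Request:
play_rows(increments=[{"dx": -37, "dy": -33, "dz": 0, "rx": 0, "ry": 0, "rz": 0, "claw": 0.5}, {"dx": -37, "dy": -33, "dz": 0, "rx": 0, "ry": 0, "rz": 0, "claw": 0.5}, {"dx": -37, "dy": -33, "dz": 0, "rx": 0, "ry": 0, "rz": 0, "claw": 0.5}, {"dx": -37, "dy": -33, "dz": 0, "rx": 0, "ry": 0, "rz": 0, "claw": 0.5}, {"dx": -37, "dy": -33, "dz": 0, "rx": 0, "ry": 0, "rz": 0, "claw": 0.5}, {"dx": -30, "dy": -33, "dz": 0, "rx": 0, "ry": 0, "rz": 0, "claw": 0.5}, {"dx": -20, "dy": -20, "dz": 0, "rx": 0, "ry": 0, "rz": 0, "claw": 0.5}, {"dx": 0, "dy": 0, "dz": 0, "rx": 0, "ry": 0, "rz": 0, "claw": 0.5}, {"dx": 0, "dy": 0, "dz": 0, "rx": 0, "ry": 0, "rz": 0, "claw": 0.5}])

```text
clock: 3.15
ee_pos: [0.5866, -0.1237, 0.2254]
ee_rot: [3.141, -0.001, 2.737]
ft_force: [0.1, -0.8, 0.9]
gripper_width: 0.0474
finger_force: 0.0
```

```bash
cat > look.py <<'E'
from h import *
import sys
n=sys.argv[1]
c=cam('wrist'); save(c,n+'.png'); np.savez(n+'.npz',**{k:c[k] for k in('frame','depth','T','f','cx','cy','k1')})
print(state()['clock'],state()['ee_pos'],state()['ft_force'])
for k in sys.argv[2:]:
    print(k,[(round(d['location'][1]*640),round(d['location'][0]*400),round(d['confidence'],2),at_z(c,d['location'][1]*640,d['location'][0]*400,.03).round(3).tolist()) for d in spot_in(k,'wrist')])
E
python3 look.py w2 socket_a nut_base
```

```text
3.2 [ 0.58642046 -0.12291157  0.22546984] [-0.35316462  0.87125504 -0.06235582]
socket_a [(347, 166, 0.87, [0.585, -0.088, 0.03]), (422, 118, 0.84, [0.566, 0.018, 0.03]), (428, 236, 0.72, [0.718, -0.022, 0.03]), (278, 204, 0.63, [0.596, -0.191, 0.03]), (323, 300, 0.54, [0.754, -0.194, 0.03])]
nut_base [(296, 78, 0.58, [0.465, -0.104, 0.03]), (326, 119, 0.28, [0.521, -0.09, 0.03])]
```

View pics/w2.png

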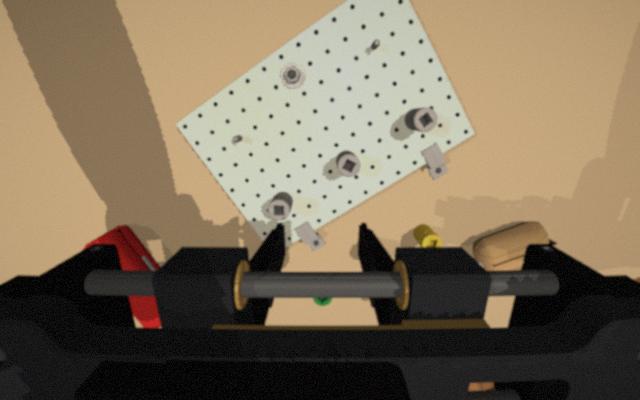

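The wrist picture shows the board. Sockets have their drive squares at about (426,119), (349,165) and (279,210). The nut is at (291,75), and the bare pegs are at (375,45) and (238,139). The yellow look-alike at (428,236) and green one at (323,300) are off the board. A close crop will check the choice and give finer pixels.

Run:
```python
import cv2,numpy as np
f=cv2.imread('pics/w2.png')
def cr(u,v,h=20): return cv2.resize(f[v-h:v+h,u-h:u+h],(260,260),interpolation=cv2.INTER_CUBIC)
a=np.hstack([cr(426,119),cr(349,165),cr(279,210)]); b=np.hstack([cr(291,75),cr(375,45),cr(238,139)])
cv2.imwrite('pics/c1.png',np.vstack([a,b]))
g=cv2.cvtColor(f,cv2.COLOR_BGR2GRAY)
for u,v in((426,119),(349,165),(279,210),(291,75)):
    p=g[v-9:v+10,u-9:u+10].astype(float); w=np.clip(65-p,0,None); yy,xx=np.mgrid[-9:10,-9:10]
    print(u+(w*xx).sum()/max(w.sum(),1),v+(w*yy).sum()/max(w.sum(),1),p.min(),w.sum())
```

```text
425.8508287292818 118.35911602209944 48.0 362.0
349.5204678362573 162.96491228070175 47.0 171.0
281.25 208.08333333333334 59.0 12.0
291.0 75.0 70.0 0.0
```

View pics/c1.png

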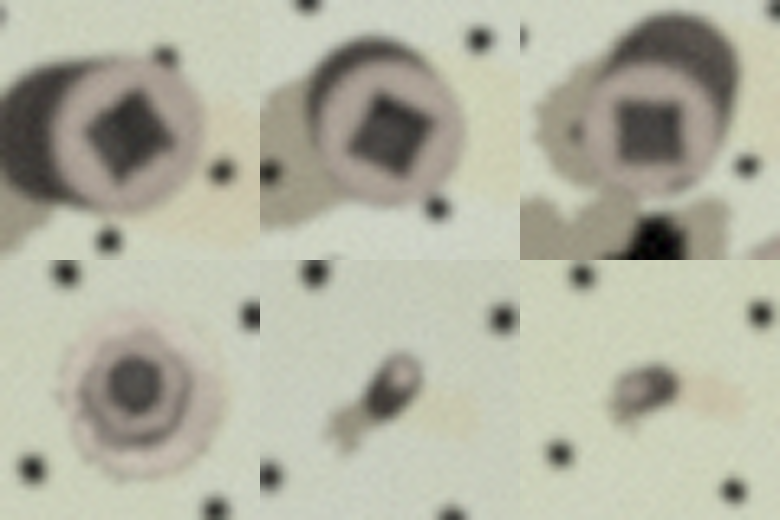

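The crop confirms three grey steel sockets with dark drive squares. The square centres are (425.9,119.9), (349.2,165.6) and (279,210.3). The stud is at (291.6,74.1), and the bare peg tips are at (377,41.9) and (234.6,138.7). Fit the board pose next.

```bash
cat > fit.py <<'E'
from h import *
from scipy.optimize import least_squares
d=np.load('w2.npz'); c={k:d[k] for k in d.files}
L=np.array([[50,100,54],[50,0,54],[50,-100,54],[-75,0,28.5],[-50,100,32],[-50,-100,32]])/1000
U=np.array([[425.9,119.9],[349.2,165.6],[279,210.3],[291.6,74.1],[377,41.9],[234.6,138.7]])
def W(p,L=L):
    M=R.from_euler('z',p[2]).as_matrix(); return L@M.T+[p[0],p[1],p[3] if len(p)>3 else 0]
for x0 in([.53,-.09,.16],[.53,-.09,.16,0]):
    r=least_squares(lambda p:(np.array([proj(c,P) for P in W(p)])-U).ravel(),x0)
    print(r.x.round(4),r.fun.round(1))
P=W(r.x[:3] if 0 else r.x); print(P.round(4))
t=cam('top'); print([np.round(proj(t,q),1).tolist() for q in P])
E
python3 fit.py
```

```text
[ 0.5321 -0.0947  0.1633] [-1.4 -0.5 -0.1  0.7  0.4 -0.6  0.2 -0.5  0.   0.6  0.9  0.1]
[ 0.5321 -0.0947  0.1633  0.0023] [-0.7 -0.5  0.1  1.   0.1 -0.  -0.1 -0.8  0.4  0.1  0.3  0.2]
[[ 0.5652  0.0121  0.0563]
 [ 0.5814 -0.0866  0.0563]
 [ 0.5977 -0.1853  0.0563]
 [ 0.4581 -0.1069  0.0308]
 [ 0.4665 -0.0042  0.0343]
 [ 0.499  -0.2015  0.0343]]
[[311.7, 211.2], [345.8, 204.7], [379.6, 198.2], [353.8, 247.8], [318.4, 245.9], [385.9, 232.7]]
```

```bash
cat >> fit.py <<'E'
r=least_squares(lambda p:(np.array([proj(c,P) for P in W(p,L[3:])])-U[3:]).ravel(),[.53,-.09,.16,0])
print(r.x.round(4),r.fun.round(1)); P=W(r.x); print(P.round(4))
for i in range(3): print('socket',2-i,at_z(c,*U[i],P[i][2]).round(4))
delta(.5652,.0125,.066); delta(.5814,-.0866,.066); delta(.5977,-.1853,.066)
E
python3 fit.py | tail -16
```

```text
[ 0.4665 -0.0042  0.0343]
 [ 0.499  -0.2015  0.0343]]
[[311.7, 211.2], [345.8, 204.7], [379.6, 198.2], [353.8, 247.8], [318.4, 245.9], [385.9, 232.7]]
[ 0.5321 -0.095   0.1633  0.0017] [-0.3 -0.6  0.   0.3  0.2  0.3]
[[ 0.5652  0.0118  0.0557]
 [ 0.5815 -0.0869  0.0557]
 [ 0.5977 -0.1855  0.0557]
 [ 0.4581 -0.1072  0.0302]
 [ 0.4665 -0.0045  0.0337]
 [ 0.499  -0.2018  0.0337]]
socket 2 [0.5661 0.0128 0.0557]
socket 1 [ 0.5804 -0.0862  0.0557]
socket 0 [ 0.5978 -0.1856  0.0557]
at 3.4 [ 0.5865 -0.1223  0.2259] [3.141 0.    2.739] tool delta mm [ 72.4 115.6 159.9]
at 3.4 [ 0.5865 -0.1223  0.2259] [3.141 0.    2.739] tool delta mm [ 18.7  30.8 159.9]
at 3.4 [ 0.5865 -0.1223  0.2259] [3.141 0.    2.739] tool delta mm [-34.9 -53.6 159.9]
```

Request:
play_rows(increments=[{"dx": 10, "dy": 15.5, "dz": 40, "rx": 0, "ry": 0, "rz": 0, "claw": 0.5}, {"dx": 10, "dy": 15.5, "dz": 40, "rx": 0, "ry": 0, "rz": 0, "claw": 0.5}, {"dx": 0, "dy": 0, "dz": 40, "rx": 0, "ry": 0, "rz": 0, "claw": 0.5}, {"dx": 0, "dy": 0, "dz": 35, "rx": 0, "ry": 0, "rz": 0, "claw": 0.5}, {"dx": 0, "dy": 0, "dz": 20, "rx": 0, "ry": 0, "rz": 0, "claw": 0.5}, {"dx": 0, "dy": 0, "dz": 15, "rx": 0, "ry": 0, "rz": 0, "claw": 0.5}, {"dx": 0, "dy": 0, "dz": 0, "rx": 0, "ry": 0, "rz": 0, "claw": 0.5}, {"dx": 0, "dy": 0, "dz": 0, "rx": 0, "ry": 0, "rz": 0, "claw": 0.5}])

```text
clock: 4.2
ee_pos: [0.5812, -0.087, 0.0366]
ee_rot: [3.141, 0.001, 2.738]
ft_force: [0.6, -0.5, 0.5]
gripper_width: 0.0479
finger_force: 0.0
```

Request:
play_rows(increments=[{"dx": 0, "dy": 0, "dz": 0, "rx": 0, "ry": 0, "rz": 0, "claw": 0.2}, {"dx": 0, "dy": 0, "dz": 0, "rx": 0, "ry": 0, "rz": 0, "claw": 0.2}, {"dx": 0, "dy": 0, "dz": 0, "rx": 0, "ry": 0, "rz": 0, "claw": 0.2}, {"dx": 0, "dy": 0, "dz": 0, "rx": 0, "ry": 0, "rz": 0, "claw": 0.2}], grip_force=5)

```text
clock: 4.6
ee_pos: [0.5813, -0.0872, 0.0368]
ee_rot: [3.141, 0.002, 2.738]
ft_force: [0.7, 0.8, 2.9]
gripper_width: 0.027
finger_force: 5.0
```

Request:
play_rows(increments=[{"dx": 0, "dy": 0, "dz": 0, "rx": 0, "ry": 0, "rz": 0, "claw": 0.45}, {"dx": 0, "dy": 0, "dz": 0, "rx": 0, "ry": 0, "rz": 0, "claw": 0.45}, {"dx": 0, "dy": 0, "dz": 0, "rx": 0, "ry": 0, "rz": 8.5, "claw": 0.45}, {"dx": 0, "dy": 0, "dz": 0, "rx": 0, "ry": 0, "rz": 8.5, "claw": 0.45}, {"dx": 0, "dy": 0, "dz": 0, "rx": 0, "ry": 0, "rz": 8.5, "claw": 0.45}, {"dx": 0, "dy": 0, "dz": 0, "rx": 0, "ry": 0, "rz": 8.5, "claw": 0.45}, {"dx": 0, "dy": 0, "dz": 0, "rx": 0, "ry": 0, "rz": 8.5, "claw": 0.45}, {"dx": 0, "dy": 0, "dz": 0, "rx": 0, "ry": 0, "rz": 8.5, "claw": 0.45}, {"dx": 0, "dy": 0, "dz": 0, "rx": 0, "ry": 0, "rz": 8.5, "claw": 0.45}, {"dx": 0, "dy": 0, "dz": 0, "rx": 0, "ry": 0, "rz": 8.5, "claw": 0.45}])

```text
clock: 5.6
ee_pos: [0.5802, -0.0871, 0.0353]
ee_rot: [-3.141, -0.0, 1.545]
ft_force: [-0.2, 0.4, -0.4]
gripper_width: 0.0427
finger_force: 0.0
```

Request:
play_rows(increments=[{"dx": 0, "dy": 0, "dz": 0, "rx": 0, "ry": 0, "rz": 8.5, "claw": 0.45}, {"dx": 0, "dy": 0, "dz": 0, "rx": 0, "ry": 0, "rz": 8.5, "claw": 0.45}, {"dx": 0, "dy": 0, "dz": 0, "rx": 0, "ry": 0, "rz": 0, "claw": 0.45}, {"dx": 0, "dy": 0, "dz": 0, "rx": 0, "ry": 0, "rz": 0, "claw": 0.2}, {"dx": 0, "dy": 0, "dz": 0, "rx": 0, "ry": 0, "rz": 0, "claw": 0.2}, {"dx": 0, "dy": 0, "dz": 0, "rx": 0, "ry": 0, "rz": 0, "claw": 0.2}, {"dx": 0, "dy": 0, "dz": 0, "rx": 0, "ry": 0, "rz": 0, "claw": 0.2}], grip_force=20)

```text
clock: 6.3
ee_pos: [0.5804, -0.087, 0.0356]
ee_rot: [-3.141, 0.0, 1.255]
ft_force: [-0.6, -0.1, 0.8]
gripper_width: 0.0266
finger_force: 20.0
```

Run:
```python
from h import *
delta(.4581,-.1072,.09); print(state()['ft_force'],state()['joint_pos'].round(2))
```

```text
at 6.3 [ 0.5804 -0.087   0.0356] [-3.141  0.     1.255] tool delta mm [ -57.1 -110.   -54.4]
[-0.5769712  -0.10665425  0.80894571] [-0.24  0.18  1.93 -0.    1.03  0.08]
```

Request:
play_rows(increments=[{"dx": 0, "dy": 0, "dz": -15, "rx": 0, "ry": 0, "rz": 0, "claw": 0.2}, {"dx": 0, "dy": 0, "dz": -20, "rx": 0, "ry": 0, "rz": 0, "claw": 0.2}, {"dx": -9, "dy": -18, "dz": 0, "rx": 0, "ry": 0, "rz": 0, "claw": 0.2}, {"dx": -18, "dy": -34, "dz": 0, "rx": 0, "ry": 0, "rz": 0, "claw": 0.2}, {"dx": -18, "dy": -34, "dz": 0, "rx": 0, "ry": 0, "rz": 0, "claw": 0.2}, {"dx": -12, "dy": -24, "dz": 0, "rx": 0, "ry": 0, "rz": 0, "claw": 0.2}, {"dx": 0, "dy": 0, "dz": 8, "rx": 0, "ry": 0, "rz": 0, "claw": 0.2}, {"dx": 0, "dy": 0, "dz": 6, "rx": 0, "ry": 0, "rz": 0, "claw": 0.2}, {"dx": 0, "dy": 0, "dz": 0, "rx": 0, "ry": 0, "rz": 0, "claw": 0.2}, {"dx": 0, "dy": 0, "dz": 0, "rx": 0, "ry": 0, "rz": 0, "claw": 0.2}])

```text
clock: 7.3
ee_pos: [0.4591, -0.107, 0.0568]
ee_rot: [3.141, -0.0, 1.255]
ft_force: [-0.5, 0.2, -1.3]
gripper_width: 0.0264
finger_force: 20.0
```

Run:
```python
from h import *
delta(.4581,-.1072,.04); c=cam('wrist'); s=cam('scene')
a=c['frame'][150:350,220:420]
cv2.imwrite('pics/w3.png',np.hstack([cv2.resize(a,(400,400),interpolation=3),cv2.resize(s['frame'][180:280,240:340],(400,400),interpolation=3)])[:,:,::-1])
print([np.round(proj(s,p)) for p in ([.4581,-.1072,.0165],[.4581,-.1072,.03])])
```

```text
at 7.3 [ 0.4591 -0.107   0.0568] [ 3.141 -0.     1.255] tool delta mm [-0.5 -0.9 16.8]
[array([260., 221.]), array([260., 218.])]
```

View pics/w3.png

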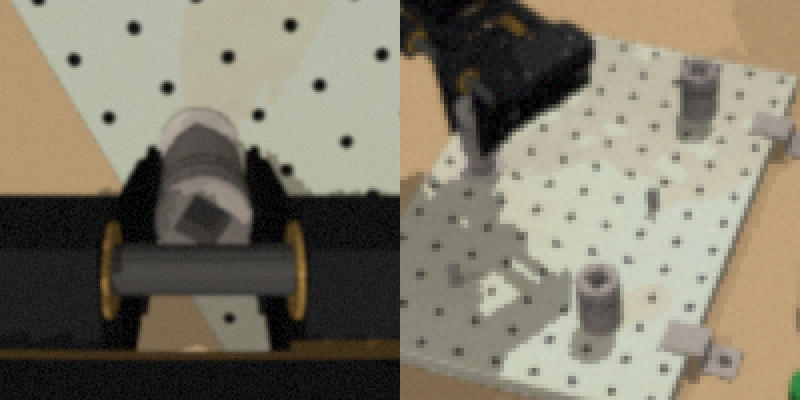

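The socket is held over the nut, with the washer showing centred in front of it. Correct by a millimetre and lower.

Request:
play_rows(increments=[{"dx": -0.5, "dy": -0.8, "dz": 4, "rx": 0, "ry": 0, "rz": 0, "claw": 0.2}, {"dx": 0, "dy": 0, "dz": 4, "rx": 0, "ry": 0, "rz": 0, "claw": 0.2}, {"dx": 0, "dy": 0, "dz": 2, "rx": 0, "ry": 0, "rz": 0, "claw": 0.2}, {"dx": 0, "dy": 0, "dz": 2, "rx": 0, "ry": 0, "rz": 0, "claw": 0.2}, {"dx": 0, "dy": 0, "dz": 0, "rx": 0, "ry": 0, "rz": 0, "claw": 0.2}, {"dx": 0, "dy": 0, "dz": 0, "rx": 0, "ry": 0, "rz": 0, "claw": 0.2}])

```text
clock: 8.0
ee_pos: [0.4573, -0.1073, 0.0447]
ee_rot: [-3.141, -0.0, 1.254]
ft_force: [0.5, 0.1, -0.8]
gripper_width: 0.0261
finger_force: 20.0
```

Request:
play_rows(increments=[{"dx": 0.4, "dy": 0.5, "dz": 1.5, "rx": 0, "ry": 0, "rz": 0, "claw": 0.2}, {"dx": 0, "dy": 0, "dz": 1.5, "rx": 0, "ry": 0, "rz": 0, "claw": 0.2}, {"dx": 0, "dy": 0, "dz": 0, "rx": 0, "ry": 0, "rz": 0, "claw": 0.2}, {"dx": 0, "dy": 0, "dz": 0, "rx": 0, "ry": 0, "rz": 0, "claw": 0.2}])

```text
clock: 8.4
ee_pos: [0.4578, -0.107, 0.0416]
ee_rot: [-3.141, 0.0, 1.254]
ft_force: [0.7, -0.0, -0.6]
gripper_width: 0.0263
finger_force: 20.0
```

Request:
play_rows(increments=[{"dx": 0, "dy": 0, "dz": 1.5, "rx": 0, "ry": 0, "rz": 0, "claw": 0.2}, {"dx": 0, "dy": 0, "dz": 1.5, "rx": 0, "ry": 0, "rz": 0, "claw": 0.2}, {"dx": 0, "dy": 0, "dz": 0, "rx": 0, "ry": 0, "rz": 0, "claw": 0.2}, {"dx": 0, "dy": 0, "dz": 0, "rx": 0, "ry": 0, "rz": 0, "claw": 0.2}])

```text
clock: 8.8
ee_pos: [0.4578, -0.107, 0.0385]
ee_rot: [-3.141, 0.0, 1.254]
ft_force: [-0.4, 0.5, -0.1]
gripper_width: 0.0266
finger_force: 20.0
```

Run:
```python
from h import *
delta(.4581,-.1072,.038); c=cam('wrist'); s=cam('scene'); print(state()['ft_force'],state()['wrist_torque'])
a=c['frame'][150:350,220:420]
cv2.imwrite('pics/w4.png',np.hstack([cv2.resize(a,(400,400),interpolation=3),cv2.resize(s['frame'][180:280,220:320],(400,400),interpolation=3)])[:,:,::-1])
```

```text
at 8.8 [ 0.4578 -0.107   0.0385] [-3.141  0.     1.254] tool delta mm [-0.1  0.3  0.5]
[-0.34224696  0.29970866 -0.9670654 ] [-0.08456082  0.09325174  0.00498121]
```

View pics/w4.png

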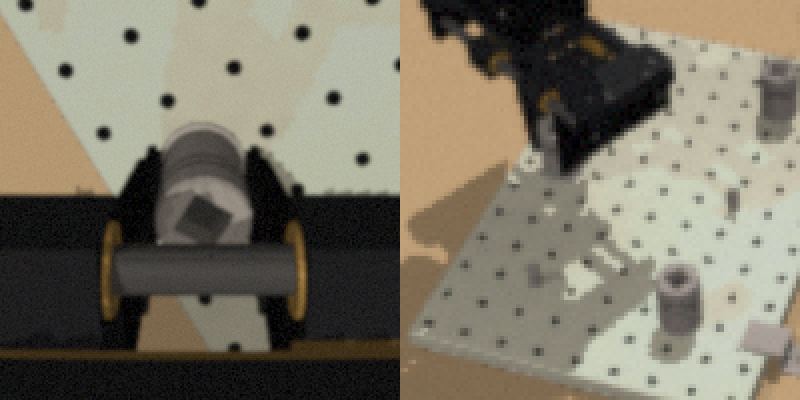

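The socket fits: it went down without resistance and its rim is now at the washer. Seat it with a light push and firmer grip.

Request:
play_rows(increments=[{"dx": 0, "dy": 0, "dz": 1, "rx": 0, "ry": 0, "rz": 0, "claw": 0.2}, {"dx": 0, "dy": 0, "dz": 1, "rx": 0, "ry": 0, "rz": 0, "claw": 0.2}, {"dx": 0, "dy": 0, "dz": 0, "rx": 0, "ry": 0, "rz": 0, "claw": 0.2}, {"dx": 0, "dy": 0, "dz": 0, "rx": 0, "ry": 0, "rz": 0, "claw": 0.2}], grip_force=40)

```text
clock: 9.3
ee_pos: [0.4582, -0.1071, 0.0379]
ee_rot: [-3.141, 0.0, 1.254]
ft_force: [-3.2, 0.5, 6.6]
gripper_width: 0.0262
finger_force: 40.0
```

Contact comes at TCP z 0.0379, where 0.0381 was expected, so the socket is fully down. Now turn it clockwise.

Request:
play_rows(increments=[{"dx": 0, "dy": 0, "dz": 0, "rx": 0, "ry": 0, "rz": 5, "claw": 0.2}, {"dx": 0, "dy": 0, "dz": 0, "rx": 0, "ry": 0, "rz": 5, "claw": 0.2}, {"dx": 0, "dy": 0, "dz": 0, "rx": 0, "ry": 0, "rz": 5, "claw": 0.2}, {"dx": 0, "dy": 0, "dz": 0, "rx": 0, "ry": 0, "rz": 5, "claw": 0.2}, {"dx": 0, "dy": 0, "dz": 0, "rx": 0, "ry": 0, "rz": 0, "claw": 0.2}, {"dx": 0, "dy": 0, "dz": 0, "rx": 0, "ry": 0, "rz": 0, "claw": 0.2}])

```text
clock: 9.9
ee_pos: [0.4579, -0.1071, 0.0379]
ee_rot: [-3.141, 0.001, 0.905]
ft_force: [-4.8, 1.0, 7.9]
gripper_width: 0.0262
finger_force: 40.0
```

```bash
cat > st.py <<'E'
from h import *
s=state(); print(s['clock'],s['ee_pos'].round(4),s['ee_rot'].round(3),s['ft_force'].round(1),s['wrist_torque'].round(3),s['joint_pos'].round(3)[-1],s['tau'].round(2)[-1])
E
python3 st.py
```

```text
9.9 [ 0.4579 -0.1071  0.0379] [-3.141e+00  1.000e-03  9.050e-01] [-4.8  1.   7.9] [ 0.129  1.026 -0.036] 0.322 0.02
```

Request:
play_rows(increments=[{"dx": 0, "dy": 0, "dz": 0, "rx": 0, "ry": 0, "rz": 5, "claw": 0.2}, {"dx": 0, "dy": 0, "dz": 0, "rx": 0, "ry": 0, "rz": 5, "claw": 0.2}, {"dx": 0, "dy": 0, "dz": 0, "rx": 0, "ry": 0, "rz": 0, "claw": 0.2}])

```text
clock: 10.2
ee_pos: [0.4579, -0.1071, 0.0379]
ee_rot: [-3.141, 0.001, 0.73]
ft_force: [-5.0, 0.9, 8.2]
gripper_width: 0.0262
finger_force: 40.0
```

```bash
python3 st.py
```

```text
10.2 [ 0.4579 -0.1071  0.0379] [-3.141e+00  1.000e-03  7.300e-01] [-5.   0.9  8.2] [ 0.139  1.03  -0.013] 0.498 0.33
```

Request:
play_rows(increments=[{"dx": 0, "dy": 0, "dz": 0, "rx": 0, "ry": 0, "rz": 4, "claw": 0.2}, {"dx": 0, "dy": 0, "dz": 0, "rx": 0, "ry": 0, "rz": 4, "claw": 0.2}, {"dx": 0, "dy": 0, "dz": 0, "rx": 0, "ry": 0, "rz": 0, "claw": 0.2}])

```text
clock: 10.5
ee_pos: [0.4578, -0.1071, 0.0379]
ee_rot: [-3.141, 0.001, 0.59]
ft_force: [-5.4, 1.9, 7.8]
gripper_width: 0.0262
finger_force: 40.0
```

```bash
python3 st.py
```

```text
10.5 [ 0.4578 -0.1071  0.0379] [-3.141e+00  1.000e-03  5.900e-01] [-5.4  1.9  7.8] [0.188 1.104 0.074] 0.637 0.3
```

Request:
play_rows(increments=[{"dx": 0, "dy": 0, "dz": 0, "rx": 0, "ry": 0, "rz": 3, "claw": 0.2}, {"dx": 0, "dy": 0, "dz": 0, "rx": 0, "ry": 0, "rz": 3, "claw": 0.2}, {"dx": 0, "dy": 0, "dz": 0, "rx": 0, "ry": 0, "rz": 0, "claw": 0.2}])

```text
clock: 10.8
ee_pos: [0.4578, -0.107, 0.0379]
ee_rot: [-3.141, 0.001, 0.486]
ft_force: [-5.2, 2.9, 9.1]
gripper_width: 0.0264
finger_force: 40.0
```

```bash
python3 st.py
```

```text
10.8 [ 0.4578 -0.107   0.0379] [-3.141e+00  1.000e-03  4.860e-01] [-5.2  2.9  9.1] [0.198 1.148 0.114] 0.741 0.29
```

Request:
play_rows(increments=[{"dx": 0, "dy": 0, "dz": 0, "rx": 0, "ry": 0, "rz": 3, "claw": 0.2}, {"dx": 0, "dy": 0, "dz": 0, "rx": 0, "ry": 0, "rz": 3, "claw": 0.2}, {"dx": 0, "dy": 0, "dz": 0, "rx": 0, "ry": 0, "rz": 0, "claw": 0.2}])

```text
clock: 11.1
ee_pos: [0.4577, -0.107, 0.0379]
ee_rot: [-3.141, 0.001, 0.381]
ft_force: [-5.5, 1.1, 9.8]
gripper_width: 0.0262
finger_force: 40.0
```

```bash
python3 st.py
```

```text
11.1 [ 0.4577 -0.107   0.0379] [-3.141e+00  1.000e-03  3.810e-01] [-5.5  1.1  9.8] [0.258 1.133 0.1  ] 0.846 0.26
```

Request:
play_rows(increments=[{"dx": 0, "dy": 0, "dz": 0, "rx": 0, "ry": 0, "rz": 3, "claw": 0.2}, {"dx": 0, "dy": 0, "dz": 0, "rx": 0, "ry": 0, "rz": 3, "claw": 0.2}, {"dx": 0, "dy": 0, "dz": 0, "rx": 0, "ry": 0, "rz": 0, "claw": 0.2}])

```text
clock: 11.4
ee_pos: [0.4578, -0.107, 0.0379]
ee_rot: [-3.141, 0.001, 0.276]
ft_force: [-5.2, 1.9, 8.6]
gripper_width: 0.026
finger_force: 40.0
```

```bash
python3 st.py
```

```text
11.4 [ 0.4578 -0.107   0.0379] [-3.141e+00  1.000e-03  2.760e-01] [-5.2  1.9  8.6] [0.26  1.137 0.024] 0.951 0.23
```

Request:
play_rows(increments=[{"dx": 0, "dy": 0, "dz": 0, "rx": 0, "ry": 0, "rz": 3, "claw": 0.2}, {"dx": 0, "dy": 0, "dz": 0, "rx": 0, "ry": 0, "rz": 3, "claw": 0.2}, {"dx": 0, "dy": 0, "dz": 0, "rx": 0, "ry": 0, "rz": 0, "claw": 0.2}])

```text
clock: 11.7
ee_pos: [0.4578, -0.107, 0.0379]
ee_rot: [-3.141, 0.001, 0.172]
ft_force: [-5.6, 1.6, 8.9]
gripper_width: 0.0261
finger_force: 40.0
```

```bash
python3 st.py
```

```text
11.7 [ 0.4578 -0.107   0.0379] [-3.141e+00  1.000e-03  1.720e-01] [-5.6  1.6  8.9] [ 0.234  1.095 -0.013] 1.056 0.17
```

Over 1 rad turned without a clear torque rise, so the socket may be slipping in the fingers. The drive square's angle relative to the gripper will show it.

Run:
```python
from h import *
c=cam('wrist'); save(c,'w5.png'); a=c['frame'][150:350,220:420]
o=cv2.imread('pics/w4.png')[:,:400]
cv2.imwrite('pics/w5c.png',np.hstack([o[100:300,100:300].repeat(2,0).repeat(2,1),cv2.resize(a,(400,400),interpolation=3)[100:300,100:300,::-1].repeat(2,0).repeat(2,1)]))
```

```text
(no output)
```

View pics/w5c.png

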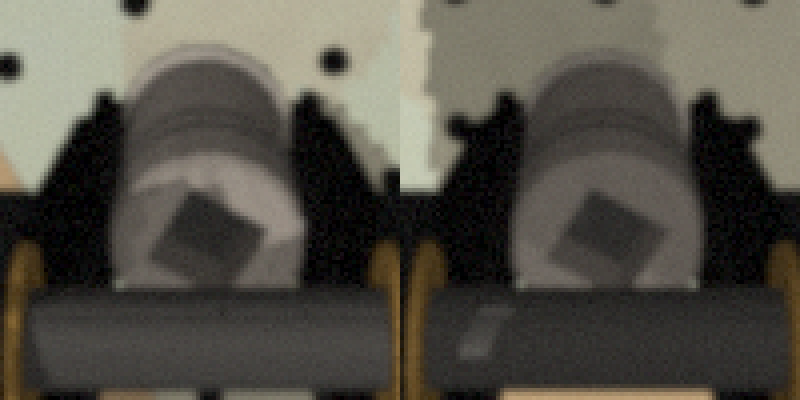

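The left (before) and right (now) views show the square at the same angle in the gripper, so there is no slip and the nut still turns. Continue in small steps.

Request:
play_rows(increments=[{"dx": 0, "dy": 0, "dz": 0, "rx": 0, "ry": 0, "rz": 2, "claw": 0.2}, {"dx": 0, "dy": 0, "dz": 0, "rx": 0, "ry": 0, "rz": 2, "claw": 0.2}, {"dx": 0, "dy": 0, "dz": 0, "rx": 0, "ry": 0, "rz": 0, "claw": 0.2}])

```text
clock: 12.05
ee_pos: [0.4578, -0.107, 0.038]
ee_rot: [-3.141, 0.001, 0.102]
ft_force: [-4.8, 2.0, 9.7]
gripper_width: 0.0261
finger_force: 40.0
```

```bash
python3 st.py
```

```text
12.05 [ 0.4578 -0.107   0.038 ] [-3.141e+00  1.000e-03  1.020e-01] [-4.8  2.   9.7] [ 0.163  1.149 -0.043] 1.125 0.14
```

Request:
play_rows(increments=[{"dx": 0, "dy": 0, "dz": 0, "rx": 0, "ry": 0, "rz": 2, "claw": 0.2}, {"dx": 0, "dy": 0, "dz": 0, "rx": 0, "ry": 0, "rz": 2, "claw": 0.2}, {"dx": 0, "dy": 0, "dz": 0, "rx": 0, "ry": 0, "rz": 0, "claw": 0.2}])

```text
clock: 12.35
ee_pos: [0.4579, -0.1071, 0.0379]
ee_rot: [-3.142, 0.001, 0.032]
ft_force: [-4.7, 0.9, 9.3]
gripper_width: 0.0262
finger_force: 40.0
```

```bash
python3 st.py
```

```text
12.35 [ 0.4579 -0.1071  0.0379] [-3.142e+00  1.000e-03  3.200e-02] [-4.7  0.9  9.3] [0.121 1.084 0.002] 1.195 0.14
```

The free turning looks suspicious. Check with depth where the socket top really sits relative to the board.

Run:
```python
from h import *
c=cam('wrist'); Ti=np.linalg.inv(c['T'])
for v in range(165,262,4):
    print(v,[ (dep(c,u,v)*1000).round(1).tolist() for u in (320,)], [round(dep(c,u,v)[2]*1000,1) for u in (270,300,310,330,340,370)])
nd=lambda z:np.round(proj(c,[.4579,-.107,z]),1)
print(nd(.0565),nd(.0165),np.round(proj(c,[.4579+.0135,-.107,.0565]),1),np.round(proj(c,[.4579+.0135,-.107,.0165]),1),np.round(proj(c,[.4579+.015,-.107,.0165]),1))
```

```text
165 [[504.4, -105.6, 13.9]] [np.float64(15.9), np.float64(14.0), np.float64(14.4), np.float64(15.4), np.float64(14.6), np.float64(15.6)]
169 [[501.8, -105.7, 14.5]] [np.float64(15.8), np.float64(15.7), np.float64(14.4), np.float64(15.1), np.float64(14.4), np.float64(14.2)]
173 [[499.2, -105.8, 14.6]] [np.float64(14.5), np.float64(13.7), np.float64(14.4), np.float64(14.3), np.float64(13.7), np.float64(15.7)]
177 [[496.5, -105.9, 14.7]] [np.float64(13.5), np.float64(15.0), np.float64(14.2), np.float64(13.6), np.float64(16.1), np.float64(14.7)]
181 [[493.8, -105.9, 14.4]] [np.float64(13.2), np.float64(14.1), np.float64(14.7), np.float64(15.6), np.float64(14.3), np.float64(14.8)]
185 [[491.2, -106.0, 15.0]] [np.float64(14.3), np.float64(15.8), np.float64(14.7), np.float64(14.9), np.float64(14.1), np.float64(14.2)]
189 [[488.4, -106.1, 14.9]] [np.float64(14.1), np.float64(15.1), np.float64(15.2), np.float64(15.1), np.float64(14.0), np.float64(14.0)]
193 [[485.5, -106.2, 14.1]] [np.float64(14.3), np.float64(14.7), np.float64(15.1), np.float64(14.4), np.float64(13.5), np.float64(14.4)]
197 
[... 1703 characters left out ...]
, np.float64(57.9), np.float64(57.4), np.float64(55.8), np.float64(15.7)]
249 [[460.9, -107.1, 47.5]] [np.float64(112.0), np.float64(54.7), np.float64(56.5), np.float64(197.6), np.float64(56.2), np.float64(111.9)]
253 [[458.0, -107.1, 46.8]] [np.float64(115.3), np.float64(57.5), np.float64(56.7), np.float64(56.3), np.float64(57.4), np.float64(114.8)]
257 [[455.4, -107.2, 46.8]] [np.float64(116.5), np.float64(57.0), np.float64(56.7), np.float64(47.2), np.float64(57.0), np.float64(117.3)]
261 [[452.7, -107.3, 46.6]] [np.float64(119.8), np.float64(57.9), np.float64(50.4), np.float64(49.5), np.float64(56.3), np.float64(119.4)]
[319.7 261.3] [319.9 232.6] [320.4 239. ] [320.5 214.1] [320.6 212. ]
```

Depth puts the socket top 42.5 mm above the board face, so the rim is at 16.5 mm: fully down on the washer. Keep turning in small steps and read the torque after each.

Request:
play_rows(increments=[{"dx": 0, "dy": 0, "dz": 0, "rx": 0, "ry": 0, "rz": 4, "claw": 0.2}, {"dx": 0, "dy": 0, "dz": 0, "rx": 0, "ry": 0, "rz": 0, "claw": 0.2}])

```text
clock: 12.6
ee_pos: [0.458, -0.1072, 0.038]
ee_rot: [3.141, 0.001, -0.038]
ft_force: [-5.0, 0.5, 9.2]
gripper_width: 0.0262
finger_force: 40.0
```

```bash
python3 st.py
```

```text
12.6 [ 0.458  -0.1072  0.038 ] [ 3.141e+00  1.000e-03 -3.800e-02] [-5.   0.5  9.2] [0.158 0.996 0.021] 1.265 0.23
```

Request:
play_rows(increments=[{"dx": 0, "dy": 0, "dz": 0, "rx": 0, "ry": 0, "rz": 4, "claw": 0.2}, {"dx": 0, "dy": 0, "dz": 0, "rx": 0, "ry": 0, "rz": 0, "claw": 0.2}])

```text
clock: 12.8
ee_pos: [0.4581, -0.1072, 0.0379]
ee_rot: [3.141, 0.0, -0.108]
ft_force: [-4.0, 0.8, 7.9]
gripper_width: 0.0263
finger_force: 40.0
```

```bash
python3 st.py
```

```text
12.8 [ 0.4581 -0.1072  0.0379] [ 3.141  0.    -0.108] [-4.   0.8  7.9] [0.09  0.927 0.002] 1.335 0.22
```

Request:
play_rows(increments=[{"dx": 0, "dy": 0, "dz": 0, "rx": 0, "ry": 0, "rz": 4, "claw": 0.2}, {"dx": 0, "dy": 0, "dz": 0, "rx": 0, "ry": 0, "rz": 0, "claw": 0.2}])

```text
clock: 13.0
ee_pos: [0.4582, -0.1072, 0.0379]
ee_rot: [3.141, 0.0, -0.178]
ft_force: [-4.2, 0.5, 7.3]
gripper_width: 0.0264
finger_force: 40.0
```

```bash
python3 st.py
python3 - <<'E'
from h import *
c=cam('wrist'); o=cv2.imread('pics/w5.png')[:,:,::-1]
# square angle in tool frame: rectify top face, mask dark pixels
def ang(f):
    pts=np.float32([proj(c,c['T'][:3,3]*0+np.r_[ (R.from_euler('xyz',c['s']['ee_rot']).apply([a,b,-.0185])+c['s']['ee_pos'])]) for a,b in((.012,-.012),(.012,.012),(-.012,.012),(-.012,-.012))])
    H=cv2.getPerspectiveTransform(pts,np.float32([(0,0),(160,0),(160,160),(0,160)])); return cv2.warpPerspective(f,H,(160,160),flags=cv2.INTER_CUBIC)
w4=cv2.resize(cv2.imread('pics/w4.png')[:,:400],(200,200))[:,:,::-1]; fa=np.zeros_like(o); fa[150:350,220:420]=w4
cv2.imwrite('pics/cmp.png',np.hstack([cv2.resize(ang(x)[:,:,::-1],(260,260)) for x in (fa,o,c['frame'])]))
E
```

```text
13.0 [ 0.4582 -0.1072  0.0379] [ 3.141  0.    -0.178] [-4.2  0.5  7.3] [ 0.094  0.853 -0.013] 1.405 0.24
```

View pics/cmp.png

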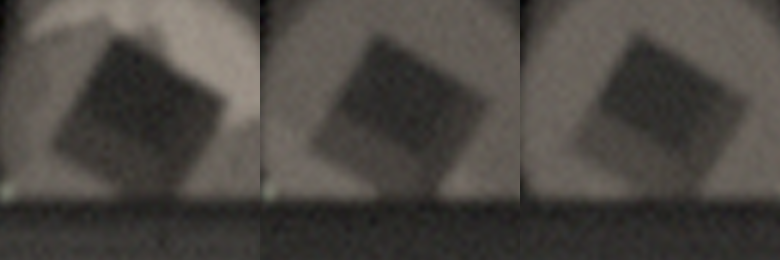

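The square sits at the same angle in all three views, so there is no slip after 82°. Continue in small steps and log torque, to tell drag from stop.

Request:
play_rows(increments=[{"dx": 0, "dy": 0, "dz": 0, "rx": 0, "ry": 0, "rz": 5, "claw": 0.2}, {"dx": 0, "dy": 0, "dz": 0, "rx": 0, "ry": 0, "rz": 0, "claw": 0.2}])

```text
clock: 13.25
ee_pos: [0.458, -0.1072, 0.0379]
ee_rot: [3.141, 0.001, -0.265]
ft_force: [-4.7, 1.0, 8.1]
gripper_width: 0.0261
finger_force: 40.0
```

```bash
python3 st.py
```

```text
13.25 [ 0.458  -0.1072  0.0379] [ 3.141e+00  1.000e-03 -2.650e-01] [-4.7  1.   8.1] [0.094 1.031 0.015] 1.492 0.31
```

Request:
play_rows(increments=[{"dx": 0, "dy": 0, "dz": 0, "rx": 0, "ry": 0, "rz": 5, "claw": 0.2}, {"dx": 0, "dy": 0, "dz": 0, "rx": 0, "ry": 0, "rz": 0, "claw": 0.2}])

```text
clock: 13.45
ee_pos: [0.4577, -0.1071, 0.0379]
ee_rot: [3.141, 0.002, -0.352]
ft_force: [-4.7, 1.3, 8.9]
gripper_width: 0.0265
finger_force: 40.0
```

```bash
python3 st.py
```

```text
13.45 [ 0.4577 -0.1071  0.0379] [ 3.141e+00  2.000e-03 -3.520e-01] [-4.7  1.3  8.9] [ 0.14   1.187 -0.   ] 1.58 0.31
```

Request:
play_rows(increments=[{"dx": 0, "dy": 0, "dz": 0, "rx": 0, "ry": 0, "rz": 5, "claw": 0.2}, {"dx": 0, "dy": 0, "dz": 0, "rx": 0, "ry": 0, "rz": 0, "claw": 0.2}])

```text
clock: 13.65
ee_pos: [0.4576, -0.107, 0.0379]
ee_rot: [3.141, 0.002, -0.44]
ft_force: [-6.2, 1.7, 10.1]
gripper_width: 0.0261
finger_force: 40.0
```

```bash
python3 st.py
```

```text
13.65 [ 0.4576 -0.107   0.0379] [ 3.141e+00  2.000e-03 -4.400e-01] [-6.2  1.7 10.1] [ 0.218  1.384 -0.005] 1.667 0.32
```

Request:
play_rows(increments=[{"dx": 0, "dy": 0, "dz": 0, "rx": 0, "ry": 0, "rz": 5, "claw": 0.2}, {"dx": 0, "dy": 0, "dz": 0, "rx": 0, "ry": 0, "rz": 0, "claw": 0.2}])

```text
clock: 13.85
ee_pos: [0.4576, -0.1069, 0.0379]
ee_rot: [3.141, 0.002, -0.527]
ft_force: [-5.5, 2.1, 9.9]
gripper_width: 0.0261
finger_force: 40.0
```

```bash
python3 st.py
cat > sq.py <<'E'
from h import *
import sys
def rect(f,c):
    M=R.from_euler('xyz',c['s']['ee_rot'])
    pts=np.float32([proj(c,M.apply([a,b,-.0185])+c['s']['ee_pos']) for a,b in((.012,-.012),(.012,.012),(-.012,.012),(-.012,-.012))])
    H=cv2.getPerspectiveTransform(pts,np.float32([(0,0),(160,0),(160,160),(0,160)]))
    return cv2.warpPerspective(f,H,(160,160),flags=cv2.INTER_CUBIC)
def hist(f,c):
    g=cv2.GaussianBlur(cv2.cvtColor(rect(f,c),cv2.COLOR_RGB2GRAY),(0,0),3).astype(float)[5:110]
    gx,gy=np.gradient(g)[1],np.gradient(g)[0]; m=np.hypot(gx,gy)
    yy,xx=np.mgrid[5:110,0:160]; m*=(np.hypot(xx-80,yy-80)<65)
    z=(m**2*np.exp(4j*np.arctan2(gy,gx))).sum(); return np.degrees(np.angle(z))/4
c=cam('wrist'); print('square angle mod 90 now',hist(c['frame'],c),'at 62deg',hist(cv2.imread('pics/w5.png')[:,:,::-1].copy(),c))
E
python3 sq.py
```

```text
13.85 [ 0.4576 -0.1069  0.0379] [ 3.141e+00  2.000e-03 -5.270e-01] [-5.5  2.1  9.9] [0.238 1.341 0.031] 1.754 0.31
square angle mod 90 now 31.083717455251556 at 62deg 31.36415005026638
```

The socket turns over 100° fully seated, unslipped and torque-free, which does not fit a nut with a stop. Lift it off and look at the nut from close above.

Request:
play_rows(increments=[{"dx": 0, "dy": 0, "dz": -5, "rx": 0, "ry": 0, "rz": 0, "claw": 0.2}, {"dx": 0, "dy": 0, "dz": -20, "rx": 0, "ry": 0, "rz": 0, "claw": 0.2}, {"dx": 0, "dy": 0, "dz": -25, "rx": 0, "ry": 0, "rz": 0, "claw": 0.2}, {"dx": -20, "dy": 0, "dz": 0, "rx": 0, "ry": 0, "rz": 0, "claw": 0.2}, {"dx": -35, "dy": 0, "dz": 0, "rx": 0, "ry": 0, "rz": 0, "claw": 0.2}, {"dx": -20, "dy": 0, "dz": 0, "rx": 0, "ry": 0, "rz": 0, "claw": 0.2}, {"dx": 0, "dy": 0, "dz": 0, "rx": 0, "ry": 0, "rz": 0, "claw": 0.2}, {"dx": 0, "dy": 0, "dz": 0, "rx": 0, "ry": 0, "rz": 0, "claw": 0.2}])

```text
clock: 14.7
ee_pos: [0.3937, -0.0696, 0.0871]
ee_rot: [-3.141, -0.002, -0.526]
ft_force: [0.9, 0.0, -1.2]
gripper_width: 0.0258
finger_force: 40.0
```

```bash
python3 st.py
python3 - <<'E'
from h import *
fs=[];ds=[]
for _ in range(4):
    c=cam('wrist'); fs.append(c['frame'].astype(float)); ds.append(c['depth'])
f=np.mean(fs,0).astype(np.uint8); d=np.median(ds,0)
np.savez('nut1.npz',frame=f,depth=d,**{k:c[k] for k in('T','f','cx','cy','k1')})
o=np.load('w2.npz'); c2={k:o[k] for k in o.files}
def rect(fr,c,z=.0245,h=.018,n=390,N=(.4581,-.107)):
    # world-aligned: image right = +x, up = +y
    pts=np.float32([proj(c,[N[0]+a*h,N[1]+b*h,z]) for a,b in((-1,1),(1,1),(1,-1),(-1,-1))])
    return cv2.warpPerspective(fr,cv2.getPerspectiveTransform(pts,np.float32([(0,0),(n,0),(n,n),(0,n)])),(n,n),flags=cv2.INTER_CUBIC)
cv2.imwrite('pics/nut.png',np.hstack([rect(c2['frame'],c2),rect(f,c)])[:,:,::-1])
c['depth']=d; u,v=proj(c,[.4581,-.107,.0245]); print(u,v)
for dv in range(-20,21,4): print([int(round(dep(c,u+du,v+dv)[2]*1000)) for du in range(-22,23,4)])
E
```

```text
14.7 [ 0.3937 -0.0696  0.0871] [-3.141e+00 -2.000e-03 -5.260e-01] [ 0.9  0.  -1.2] [ 0.005  0.173 -0.035] 1.787 0.0
320.253675999569 121.19251038970069
[14, 14, 14, 15, 14, 15, 14, 14, 15, 15, 14, 15]
[15, 14, 15, 16, 16, 17, 17, 17, 17, 15, 14, 15]
[14, 15, 15, 17, 17, 24, 21, 16, 17, 16, 15, 15]
[14, 14, 17, 17, 24, 25, 25, 25, 24, 18, 17, 14]
[14, 15, 17, 20, 25, 29, 29, 28, 25, 17, 17, 14]
[15, 14, 17, 24, 25, 29, 29, 29, 26, 18, 17, 15]
[14, 15, 18, 17, 25, 29, 29, 28, 25, 17, 17, 15]
[14, 15, 17, 17, 25, 25, 25, 25, 17, 17, 18, 14]
[15, 15, 15, 18, 17, 17, 17, 20, 18, 17, 14, 15]
[15, 15, 14, 14, 17, 17, 17, 17, 17, 15, 14, 14]
[16, 14, 14, 15, 14, 15, 15, 14, 14, 15, 15, 15]
```

View pics/nut.png

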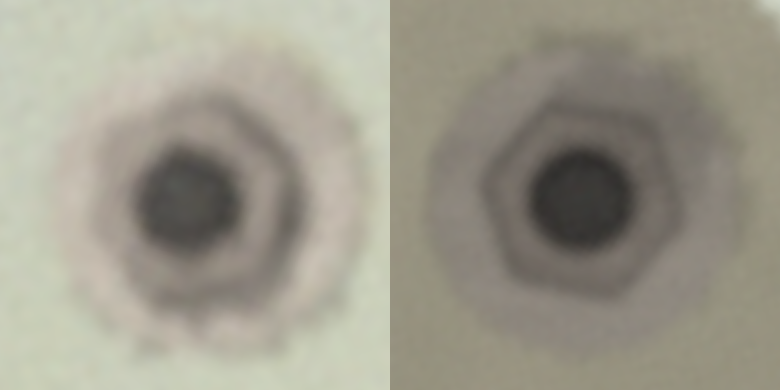

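Left is before, right is now. The nut now shows clear corners at about 45° and 105° (image right = +x), and the washer and nut are intact. The left view is too coarse to read by eye, so I'll measure the hexagon angle numerically from both.

```bash
cat > nutang.py <<'E'
from h import *
def hexang(c,N=(.4581,-.107),z0=.0005):
    u0,v0=proj(c,[N[0],N[1],.0245]); P=[]
    for v in range(int(v0)-25,int(v0)+26):
        for u in range(int(u0)-25,int(u0)+26):
            p=dep(c,u,v)
            if np.hypot(p[0]-N[0],p[1]-N[1])<.0125 and .0215<p[2]: P.append(p)
    P=np.array(P); q=P[P[:,2]<.027]
    lo,hi=P[:,:2].min(0),P[:,:2].max(0)
    # hexagon fit: maximise agreement of mask with 17 AF hex over all pixels near
    A=[]
    for v in range(int(v0)-25,int(v0)+26):
        for u in range(int(u0)-25,int(u0)+26):
            p=dep(c,u,v); pl=at_z(c,u,v,.0240)
            if np.hypot(*(pl[:2]-N))<.014: A.append((*pl[:2],p[2]>.021))
    A=np.array(A); best=[]
    for dx in np.arange(-.002,.0021,.0004):
        for dy in np.arange(-.002,.0021,.0004):
            X=A[:,0]-N[0]-dx; Y=A[:,1]-N[1]-dy
            for t in range(0,60,2):
                a=np.radians(t+30+60*np.arange(6))
                d=np.max(np.outer(X,np.cos(a))+np.outer(Y,np.sin(a)),1)-.0085
                s=1/(1+np.exp(d/.0004)); best.append((np.mean((s-A[:,2])**2),t,dx,dy))
    best.sort(); b={}
    for e in best: b.setdefault(e[1],e[0])
    return len(A),best[0],{t:round(b[t],4) for t in range(0,60,4)}
if __name__=='__main__':
    for n in('w2.npz','nut1.npz'):
        o=np.load(n); print(n,hexang({k:o[k] for k in o.files}))
E
python3 nutang.py
```

```text
w2.npz (463, (np.float64(0.020730141132535365), 18, np.float64(0.0), np.float64(-0.0004000000000000002)), {0: np.float64(0.0386), 4: np.float64(0.034), 8: np.float64(0.0291), 12: np.float64(0.0243), 16: np.float64(0.021), 20: np.float64(0.0215), 24: np.float64(0.0259), 28: np.float64(0.0312), 32: np.float64(0.0363), 36: np.float64(0.0406), 40: np.float64(0.0441), 44: np.float64(0.0459), 48: np.float64(0.0464), 52: np.float64(0.0454), 56: np.float64(0.0425)})
nut1.npz (1095, (np.float64(0.015287436131270288), 50, np.float64(-0.0004000000000000002), np.float64(-0.0008000000000000001)), {0: np.float64(0.0251), 4: np.float64(0.0299), 8: np.float64(0.0341), 12: np.float64(0.0371), 16: np.float64(0.0389), 20: np.float64(0.0394), 24: np.float64(0.0386), 28: np.float64(0.0364), 32: np.float64(0.0329), 36: np.float64(0.0283), 40: np.float64(0.0231), 44: np.float64(0.0181), 48: np.float64(0.0154), 52: np.float64(0.0162), 56: np.float64(0.0202)})
```

Depth fit: hexagon corner at 18° before and 49.5° now (mod 60°). That means 28.5° clockwise (0.50 rad), or a 60° multiple more. Reseat at the same pose and test whether the nut still moves.

Request:
play_rows(increments=[{"dx": 20, "dy": 0, "dz": 0, "rx": 0, "ry": 0, "rz": 0, "claw": 0.2}, {"dx": 35, "dy": 0, "dz": 0, "rx": 0, "ry": 0, "rz": 0, "claw": 0.2}, {"dx": 20, "dy": 0, "dz": 0, "rx": 0, "ry": 0, "rz": 0, "claw": 0.2}, {"dx": 0, "dy": 0, "dz": 15, "rx": 0, "ry": 0, "rz": 0, "claw": 0.2}, {"dx": 0, "dy": 0, "dz": 13, "rx": 0, "ry": 0, "rz": 0, "claw": 0.2}, {"dx": 0, "dy": 0, "dz": 8, "rx": 0, "ry": 0, "rz": 0, "claw": 0.2}, {"dx": 0, "dy": 0, "dz": 5, "rx": 0, "ry": 0, "rz": 0, "claw": 0.2}, {"dx": 0, "dy": 0, "dz": 0, "rx": 0, "ry": 0, "rz": 0, "claw": 0.2}, {"dx": 0, "dy": 0, "dz": 0, "rx": 0, "ry": 0, "rz": 0, "claw": 0.2}])

```text
clock: 15.8
ee_pos: [0.4579, -0.107, 0.0459]
ee_rot: [-3.142, -0.0, -0.526]
ft_force: [0.3, 0.0, -0.6]
gripper_width: 0.026
finger_force: 40.0
```

```bash
python3 st.py; python3 -c "
from h import *
delta(.4577,-.1075,.0381)"
```

```text
15.8 [ 0.4579 -0.107   0.0459] [-3.142 -0.    -0.526] [ 0.3  0.  -0.6] [ 0.031  0.182 -0.035] 1.753 -0.0
at 15.8 [ 0.4579 -0.107   0.0459] [-3.142 -0.    -0.526] tool delta mm [0.1 0.6 7.8]
```

Request:
play_rows(increments=[{"dx": 0, "dy": 0.3, "dz": 2, "rx": 0, "ry": 0, "rz": 0, "claw": 0.2}, {"dx": 0, "dy": 0, "dz": 2, "rx": 0, "ry": 0, "rz": 0, "claw": 0.2}, {"dx": 0, "dy": 0, "dz": 2, "rx": 0, "ry": 0, "rz": 0, "claw": 0.2}, {"dx": 0, "dy": 0, "dz": 2, "rx": 0, "ry": 0, "rz": 0, "claw": 0.2}, {"dx": 0, "dy": 0, "dz": 0, "rx": 0, "ry": 0, "rz": 0, "claw": 0.2}, {"dx": 0, "dy": 0, "dz": 0, "rx": 0, "ry": 0, "rz": 0, "claw": 0.2}])

```text
clock: 16.4
ee_pos: [0.461, -0.1085, 0.0418]
ee_rot: [-3.141, -0.007, -0.526]
ft_force: [-1.0, -0.2, 13.1]
gripper_width: 0.0259
finger_force: 40.0
```

```bash
python3 st.py
```

```text
16.4 [ 0.461  -0.1085  0.0418] [-3.141 -0.007 -0.526] [-1.  -0.2 13.1] [0.104 0.619 0.007] 1.752 0.01
```

Request:
play_rows(increments=[{"dx": 0, "dy": 0, "dz": 0, "rx": 0, "ry": 0, "rz": 5, "claw": 0.2}, {"dx": 0, "dy": 0, "dz": 0, "rx": 0, "ry": 0, "rz": 5, "claw": 0.2}])

```text
clock: 16.6
ee_pos: [0.4593, -0.1081, 0.0398]
ee_rot: [-3.141, -0.004, -0.704]
ft_force: [-0.9, -0.9, 4.5]
gripper_width: 0.0264
finger_force: 40.0
```

```bash
python3 st.py; python3 sq.py
```

```text
16.6 [ 0.4593 -0.1081  0.0398] [-3.141 -0.004 -0.704] [-0.9 -0.9  4.5] [-0.106  0.294  0.007] 1.93 -0.64
square angle mod 90 now 32.613564025468825 at 62deg 31.361975714752255
```

Request:
play_rows(increments=[{"dx": 0, "dy": 0, "dz": 0, "rx": 0, "ry": 0, "rz": 5, "claw": 0.2}, {"dx": 0, "dy": 0, "dz": 0, "rx": 0, "ry": 0, "rz": 5, "claw": 0.2}])

```text
clock: 16.85
ee_pos: [0.4589, -0.1081, 0.039]
ee_rot: [-3.141, -0.003, -0.877]
ft_force: [-0.9, -0.7, 1.7]
gripper_width: 0.0264
finger_force: 40.0
```

```bash
python3 st.py; python3 sq.py
```

```text
16.85 [ 0.4589 -0.1081  0.039 ] [-3.141e+00 -3.000e-03 -8.770e-01] [-0.9 -0.7  1.7] [-0.315  0.234  0.011] 2.103 -0.69
square angle mod 90 now 32.48025190158302 at 62deg 31.344083038257033
```

Request:
play_rows(increments=[{"dx": 0, "dy": 0, "dz": 1, "rx": 0, "ry": 0, "rz": 0, "claw": 0.2}, {"dx": 0, "dy": 0, "dz": 0, "rx": 0, "ry": 0, "rz": 0, "claw": 0.2}, {"dx": 0, "dy": 0, "dz": 0, "rx": 0, "ry": 0, "rz": 0, "claw": 0.2}])

```text
clock: 17.2
ee_pos: [0.4589, -0.1081, 0.0382]
ee_rot: [-3.141, -0.003, -0.872]
ft_force: [-1.2, -0.2, 6.1]
gripper_width: 0.0263
finger_force: 40.0
```

```bash
python3 st.py
```

```text
17.2 [ 0.4589 -0.1081  0.0382] [-3.141e+00 -3.000e-03 -8.720e-01] [-1.2 -0.2  6.1] [-0.305  0.474 -0.024] 2.098 -0.02
```

Request:
play_rows(increments=[{"dx": 0, "dy": 0, "dz": 0, "rx": 0, "ry": 0, "rz": 5, "claw": 0.2}, {"dx": 0, "dy": 0, "dz": 0, "rx": 0, "ry": 0, "rz": 5, "claw": 0.2}, {"dx": 0, "dy": 0, "dz": 0, "rx": 0, "ry": 0, "rz": 0, "claw": 0.2}])

```text
clock: 17.5
ee_pos: [0.4586, -0.1079, 0.0377]
ee_rot: [-3.141, -0.002, -1.047]
ft_force: [-0.7, -2.3, 5.5]
gripper_width: 0.0259
finger_force: 40.0
```

```bash
python3 st.py; python3 sq.py
```

```text
17.5 [ 0.4586 -0.1079  0.0377] [-3.141e+00 -2.000e-03 -1.047e+00] [-0.7 -2.3  5.5] [-0.334  0.234  0.009] 2.273 0.39
square angle mod 90 now 30.439769558491648 at 62deg 31.36150921925592
```

Request:
play_rows(increments=[{"dx": 0, "dy": 0, "dz": 0, "rx": 0, "ry": 0, "rz": 5, "claw": 0.2}, {"dx": 0, "dy": 0, "dz": 0, "rx": 0, "ry": 0, "rz": 5, "claw": 0.2}, {"dx": 0, "dy": 0, "dz": 0, "rx": 0, "ry": 0, "rz": 0, "claw": 0.2}])

```text
clock: 17.85
ee_pos: [0.4588, -0.1078, 0.0377]
ee_rot: [-3.14, -0.002, -1.222]
ft_force: [-0.4, -1.3, 5.4]
gripper_width: 0.0262
finger_force: 40.0
```

```bash
python3 st.py; python3 sq.py
```

```text
17.85 [ 0.4588 -0.1078  0.0377] [-3.140e+00 -2.000e-03 -1.222e+00] [-0.4 -1.3  5.4] [-0.351  0.189  0.053] 2.448 0.33
square angle mod 90 now 30.018185507902313 at 62deg 31.35932499692951
```

Request:
play_rows(increments=[{"dx": 0, "dy": 0, "dz": -5, "rx": 0, "ry": 0, "rz": 0, "claw": 0.2}, {"dx": 0, "dy": 0, "dz": -20, "rx": 0, "ry": 0, "rz": 0, "claw": 0.2}, {"dx": 0, "dy": 0, "dz": -25, "rx": 0, "ry": 0, "rz": 0, "claw": 0.2}, {"dx": -20, "dy": 0, "dz": 0, "rx": 0, "ry": 0, "rz": 0, "claw": 0.2}, {"dx": -35, "dy": 0, "dz": 0, "rx": 0, "ry": 0, "rz": 0, "claw": 0.2}, {"dx": -20, "dy": 0, "dz": 0, "rx": 0, "ry": 0, "rz": 0, "claw": 0.2}, {"dx": 0, "dy": 0, "dz": 0, "rx": 0, "ry": 0, "rz": 0, "claw": 0.2}, {"dx": 0, "dy": 0, "dz": 0, "rx": 0, "ry": 0, "rz": 0, "claw": 0.2}])

```text
clock: 18.7
ee_pos: [0.4318, -0.0364, 0.0862]
ee_rot: [3.141, 0.0, -1.222]
ft_force: [-0.2, -0.6, -1.6]
gripper_width: 0.0263
finger_force: 40.0
```

```bash
cat > nutlook.py <<'E'
from nutang import *
import sys
fs=[];ds=[]
for _ in range(3):
    c=cam('wrist'); fs.append(c['frame'].astype(float)); ds.append(c['depth'])
c['frame']=np.mean(fs,0).astype(np.uint8); c['depth']=np.median(ds,0)
np.savez(sys.argv[1],**{k:c[k] for k in('frame','depth','T','f','cx','cy','k1')})
print(hexang(c))
E
python3 nutlook.py nut2.npz; python3 st.py
```

```text
(1101, (np.float64(0.015026255079563015), 50, np.float64(-0.0004000000000000002), np.float64(-0.0008000000000000001)), {0: np.float64(0.0248), 4: np.float64(0.0298), 8: np.float64(0.0343), 12: np.float64(0.0379), 16: np.float64(0.04), 20: np.float64(0.0407), 24: np.float64(0.0399), 28: np.float64(0.0376), 32: np.float64(0.034), 36: np.float64(0.0293), 40: np.float64(0.0242), 44: np.float64(0.019), 48: np.float64(0.0153), 52: np.float64(0.0157), 56: np.float64(0.0197)})
18.85 [ 0.4325 -0.0373  0.0866] [ 3.141  0.    -1.224] [ 0.8 -0.2 -0.8] [0.049 0.153 0.089] 2.585 -0.01
```

The nut stayed at 49.5° while the socket turned another 40°, so the nut looks stopped. The socket slid around it without torque, which needs a clean test. Unwind the wrist in the air to yaw 0.757, where the hexagons should line up, reseat there, then turn row by row reading torque.

Request:
play_rows(increments=[{"dx": 0, "dy": 0, "dz": 0, "rx": 0, "ry": 0, "rz": -8.5, "claw": 0.2}, {"dx": 0, "dy": 0, "dz": 0, "rx": 0, "ry": 0, "rz": -8.5, "claw": 0.2}, {"dx": 0, "dy": 0, "dz": 0, "rx": 0, "ry": 0, "rz": -8.5, "claw": 0.2}, {"dx": 0, "dy": 0, "dz": 0, "rx": 0, "ry": 0, "rz": -8.5, "claw": 0.2}, {"dx": 0, "dy": 0, "dz": 0, "rx": 0, "ry": 0, "rz": -8.5, "claw": 0.2}, {"dx": 0, "dy": 0, "dz": 0, "rx": 0, "ry": 0, "rz": -8.5, "claw": 0.2}, {"dx": 0, "dy": 0, "dz": 0, "rx": 0, "ry": 0, "rz": -8.5, "claw": 0.2}, {"dx": 0, "dy": 0, "dz": 0, "rx": 0, "ry": 0, "rz": -8.5, "claw": 0.2}, {"dx": 0, "dy": 0, "dz": 0, "rx": 0, "ry": 0, "rz": -8.5, "claw": 0.2}, {"dx": 0, "dy": 0, "dz": 0, "rx": 0, "ry": 0, "rz": -8.5, "claw": 0.2}])

```text
clock: 19.85
ee_pos: [0.4325, -0.0375, 0.0866]
ee_rot: [-3.141, 0.0, 0.265]
ft_force: [-0.1, 0.2, -1.2]
gripper_width: 0.0263
finger_force: 40.0
```

Request:
play_rows(increments=[{"dx": 0, "dy": 0, "dz": 0, "rx": 0, "ry": 0, "rz": -8.5, "claw": 0.2}, {"dx": 0, "dy": 0, "dz": 0, "rx": 0, "ry": 0, "rz": -8.5, "claw": 0.2}, {"dx": 0, "dy": 0, "dz": 0, "rx": 0, "ry": 0, "rz": -8.5, "claw": 0.2}, {"dx": 0, "dy": 0, "dz": 0, "rx": 0, "ry": 0, "rz": -3, "claw": 0.2}, {"dx": 0, "dy": 0, "dz": 0, "rx": 0, "ry": 0, "rz": 0, "claw": 0.2}, {"dx": 0, "dy": 0, "dz": 0, "rx": 0, "ry": 0, "rz": 0, "claw": 0.2}])

```text
clock: 20.45
ee_pos: [0.4324, -0.0372, 0.0866]
ee_rot: [-3.141, 0.0, 0.755]
ft_force: [-0.8, -0.5, -1.7]
gripper_width: 0.0264
finger_force: 40.0
```

```bash
python3 sq.py
python3 - <<'E'
from h import *
c=cam('wrist'); delta(.4578,-.1070,.060,.757)
# socket top in tool frame from depth: top ring points
M=R.from_euler('xyz',c['s']['ee_rot']); Q=[]
for v in range(225,268):
    for u in range(285,356):
        p=dep(c,u,v); q=M.inv().apply(p-c['s']['ee_pos'])
        if -.0205<q[2]<-.0165 and np.hypot(q[0],q[1])<.018: Q.append(q)
Q=np.array(Q)*1000; print(len(Q),np.median(Q[:,2]),Q[:,0].max(),Q[:,1].min(),Q[:,1].max())
E
```

```text
square angle mod 90 now 31.28477532956154 at 62deg 31.13214673732715
at 20.55 [ 0.4324 -0.037   0.0867] [-3.141  0.     0.756] tool delta mm [-29.5  68.4  26.6]
rotvec deg [-0.01  0.   -0.08]
856 -19.185602239261577 13.858991712193564 -14.050528865316801 15.241076669523567
```

Request:
play_rows(increments=[{"dx": -10, "dy": 23, "dz": 0, "rx": 0, "ry": 0, "rz": 0, "claw": 0.2}, {"dx": -12, "dy": 27, "dz": 5, "rx": 0, "ry": 0, "rz": 0, "claw": 0.2}, {"dx": -7.5, "dy": 18.4, "dz": 15, "rx": 0, "ry": 0, "rz": 0, "claw": 0.2}, {"dx": 0, "dy": 0, "dz": 10, "rx": 0, "ry": 0, "rz": 0, "claw": 0.2}, {"dx": 0, "dy": 0, "dz": 5, "rx": 0, "ry": 0, "rz": 0, "claw": 0.2}, {"dx": 0, "dy": 0, "dz": 0, "rx": 0, "ry": 0, "rz": 0, "claw": 0.2}, {"dx": 0, "dy": 0, "dz": 0, "rx": 0, "ry": 0, "rz": 0, "claw": 0.2}])

```text
clock: 21.25
ee_pos: [0.4576, -0.106, 0.0517]
ee_rot: [-3.141, -0.0, 0.758]
ft_force: [0.5, 0.5, -1.2]
gripper_width: 0.0266
finger_force: 40.0
```

```bash
python3 st.py; python3 -c "
from h import *
delta(.4578,-.1070,.0381)"
```

```text
21.25 [ 0.4576 -0.106   0.0517] [-3.141 -0.     0.758] [ 0.5  0.5 -1.2] [-0.115  0.144  0.002] 0.471 0.0
at 21.25 [ 0.4576 -0.106   0.0517] [-3.141 -0.     0.758] tool delta mm [-0.5  0.9 13.6]
```

Request:
play_rows(increments=[{"dx": -0.5, "dy": 0.9, "dz": 4, "rx": 0, "ry": 0, "rz": 0, "claw": 0.2}, {"dx": 0, "dy": 0, "dz": 3, "rx": 0, "ry": 0, "rz": 0, "claw": 0.2}, {"dx": 0, "dy": 0, "dz": 2, "rx": 0, "ry": 0, "rz": 0, "claw": 0.2}, {"dx": 0, "dy": 0, "dz": 1.5, "rx": 0, "ry": 0, "rz": 0, "claw": 0.2}, {"dx": 0, "dy": 0, "dz": 0, "rx": 0, "ry": 0, "rz": 0, "claw": 0.2}])

```text
clock: 21.75
ee_pos: [0.4591, -0.1078, 0.0445]
ee_rot: [3.141, -0.0, 0.757]
ft_force: [-8.1, 1.9, 18.8]
gripper_width: 0.0261
finger_force: 40.0
```

```bash
python3 st.py
```

```text
21.75 [ 0.4591 -0.1078  0.0445] [ 3.141 -0.     0.757] [-8.1  1.9 18.8] [0.552 1.635 0.028] 0.469 0.07
```

Request:
play_rows(increments=[{"dx": 0, "dy": 0, "dz": 1.5, "rx": 0, "ry": 0, "rz": 0, "claw": 0.2}, {"dx": 0, "dy": 0, "dz": 1.5, "rx": 0, "ry": 0, "rz": 0, "claw": 0.2}, {"dx": 0, "dy": 0, "dz": 0, "rx": 0, "ry": 0, "rz": 0, "claw": 0.2}, {"dx": 0, "dy": 0, "dz": 0, "rx": 0, "ry": 0, "rz": 0, "claw": 0.2}])

```text
clock: 22.15
ee_pos: [0.4595, -0.108, 0.0439]
ee_rot: [-3.141, 0.0, 0.758]
ft_force: [-15.3, 4.5, 33.6]
gripper_width: 0.0262
finger_force: 40.0
```

```bash
python3 st.py
```

```text
22.15 [ 0.4595 -0.108   0.0439] [-3.141  0.     0.758] [-15.3   4.5  33.6] [1.16 3.01 0.09] 0.469 0.12
```

It sits 6.5 mm high, so the hexagons are not aligned here. Ease the press and turn slowly until it drops, reading height and torque.

Request:
play_rows(increments=[{"dx": 0, "dy": 0, "dz": -4.5, "rx": 0, "ry": 0, "rz": 0, "claw": 0.2}, {"dx": 0, "dy": 0, "dz": 0, "rx": 0, "ry": 0, "rz": 0, "claw": 0.2}, {"dx": 0, "dy": 0, "dz": 0, "rx": 0, "ry": 0, "rz": 6, "claw": 0.2}, {"dx": 0, "dy": 0, "dz": 0, "rx": 0, "ry": 0, "rz": 0, "claw": 0.2}])

```text
clock: 22.55
ee_pos: [0.4593, -0.1081, 0.0449]
ee_rot: [3.14, -0.001, 0.651]
ft_force: [-4.1, 0.9, 12.2]
gripper_width: 0.0261
finger_force: 40.0
```

```bash
python3 st.py
```

```text
22.55 [ 0.4593 -0.1081  0.0449] [ 3.14e+00 -1.00e-03  6.51e-01] [-4.1  0.9 12.2] [0.225 0.778 0.055] 0.575 0.41
```

Request:
play_rows(increments=[{"dx": 0, "dy": 0, "dz": 0, "rx": 0, "ry": 0, "rz": 6, "claw": 0.2}, {"dx": 0, "dy": 0, "dz": 0, "rx": 0, "ry": 0, "rz": 0, "claw": 0.2}])

```text
clock: 22.75
ee_pos: [0.4592, -0.108, 0.0448]
ee_rot: [3.14, -0.001, 0.546]
ft_force: [-3.6, 1.5, 12.2]
gripper_width: 0.026
finger_force: 40.0
```

```bash
python3 st.py
```

```text
22.75 [ 0.4592 -0.108   0.0448] [ 3.14e+00 -1.00e-03  5.46e-01] [-3.6  1.5 12.2] [0.223 0.863 0.02 ] 0.68 0.4
```

Request:
play_rows(increments=[{"dx": 0, "dy": 0, "dz": 0, "rx": 0, "ry": 0, "rz": 6, "claw": 0.2}, {"dx": 0, "dy": 0, "dz": 0, "rx": 0, "ry": 0, "rz": 0, "claw": 0.2}])

```text
clock: 22.95
ee_pos: [0.4591, -0.108, 0.0446]
ee_rot: [3.141, -0.001, 0.441]
ft_force: [-3.5, 0.8, 11.0]
gripper_width: 0.0262
finger_force: 40.0
```

```bash
python3 st.py; python3 sq.py
```

```text
22.95 [ 0.4591 -0.108   0.0446] [ 3.141e+00 -1.000e-03  4.410e-01] [-3.5  0.8 11. ] [0.249 0.845 0.023] 0.785 0.4
square angle mod 90 now 31.48576665603593 at 62deg 31.22766702010675
```

Request:
play_rows(increments=[{"dx": -1, "dy": -1, "dz": 0, "rx": 0, "ry": 0, "rz": 0, "claw": 0.2}, {"dx": 0, "dy": 0, "dz": 0, "rx": 0, "ry": 0, "rz": 6, "claw": 0.2}, {"dx": 0, "dy": 0, "dz": 0, "rx": 0, "ry": 0, "rz": 0, "claw": 0.2}])

```text
clock: 23.3
ee_pos: [0.4583, -0.1076, 0.0447]
ee_rot: [3.14, -0.003, 0.336]
ft_force: [-1.5, 0.3, 9.5]
gripper_width: 0.0264
finger_force: 40.0
```

```bash
python3 st.py
```

```text
23.3 [ 0.4583 -0.1076  0.0447] [ 3.14e+00 -3.00e-03  3.36e-01] [-1.5  0.3  9.5] [0.089 0.409 0.046] 0.889 0.4
```

Request:
play_rows(increments=[{"dx": 0, "dy": 0, "dz": 0, "rx": 0, "ry": 0, "rz": 7, "claw": 0.2}, {"dx": 0, "dy": 0, "dz": 0, "rx": 0, "ry": 0, "rz": 0, "claw": 0.2}])

```text
clock: 23.5
ee_pos: [0.4583, -0.1075, 0.0444]
ee_rot: [3.14, -0.003, 0.214]
ft_force: [-0.9, 1.3, 7.8]
gripper_width: 0.0262
finger_force: 40.0
```

```bash
python3 st.py
```

```text
23.5 [ 0.4583 -0.1075  0.0444] [ 3.14e+00 -3.00e-03  2.14e-01] [-0.9  1.3  7.8] [0.198 0.331 0.049] 1.012 0.45
```

Request:
play_rows(increments=[{"dx": 0, "dy": 0, "dz": 0, "rx": 0, "ry": 0, "rz": 7, "claw": 0.2}, {"dx": 0, "dy": 0, "dz": 0, "rx": 0, "ry": 0, "rz": 0, "claw": 0.2}])

```text
clock: 23.7
ee_pos: [0.4586, -0.1075, 0.0439]
ee_rot: [3.14, -0.004, 0.094]
ft_force: [2.6, 1.2, 4.2]
gripper_width: 0.0262
finger_force: 40.0
```

```bash
python3 st.py
```

```text
23.7 [ 0.4586 -0.1075  0.0439] [ 3.14  -0.004  0.094] [2.6 1.2 4.2] [ 0.21  -0.4    0.019] 1.132 0.51
```

Request:
play_rows(increments=[{"dx": 0, "dy": 0, "dz": 1.5, "rx": 0, "ry": 0, "rz": 0, "claw": 0.2}, {"dx": 0, "dy": 0, "dz": 0, "rx": 0, "ry": 0, "rz": 0, "claw": 0.2}])

```text
clock: 23.9
ee_pos: [0.4589, -0.1075, 0.0431]
ee_rot: [3.141, -0.004, 0.096]
ft_force: [1.1, 2.1, 9.3]
gripper_width: 0.0263
finger_force: 40.0
```

```bash
python3 st.py
```

```text
23.9 [ 0.4589 -0.1075  0.0431] [ 3.141 -0.004  0.096] [1.1 2.1 9.3] [ 0.431 -0.142 -0.016] 1.129 -0.01
```

Request:
play_rows(increments=[{"dx": 0, "dy": 0, "dz": 1, "rx": 0, "ry": 0, "rz": 4, "claw": 0.2}, {"dx": 0, "dy": 0, "dz": 0, "rx": 0, "ry": 0, "rz": 0, "claw": 0.2}])

```text
clock: 24.1
ee_pos: [0.4585, -0.1071, 0.0408]
ee_rot: [-3.141, -0.005, 0.025]
ft_force: [4.9, 3.2, 0.4]
gripper_width: 0.0261
finger_force: 40.0
```

```bash
python3 st.py
```

```text
24.1 [ 0.4585 -0.1071  0.0408] [-3.141 -0.005  0.025] [4.9 3.2 0.4] [ 0.467 -0.978 -0.035] 1.2 0.22
```

Request:
play_rows(increments=[{"dx": 0, "dy": 0, "dz": 1, "rx": 0, "ry": 0, "rz": 4, "claw": 0.2}, {"dx": 0, "dy": 0, "dz": 0, "rx": 0, "ry": 0, "rz": 0, "claw": 0.2}])

```text
clock: 24.3
ee_pos: [0.4583, -0.107, 0.0395]
ee_rot: [-3.141, -0.004, -0.044]
ft_force: [4.8, 2.9, 0.5]
gripper_width: 0.0263
finger_force: 40.0
```

```bash
python3 st.py
```

```text
24.3 [ 0.4583 -0.107   0.0395] [-3.141 -0.004 -0.044] [4.8 2.9 0.5] [ 0.456 -0.882 -0.038] 1.269 0.23
```

It dropped in only near yaw 0.05, so the hexagon is keyed. Seat it fully, then turn clockwise row by row.

Request:
play_rows(increments=[{"dx": 0, "dy": 0, "dz": 1.5, "rx": 0, "ry": 0, "rz": 0, "claw": 0.2}, {"dx": 0, "dy": 0, "dz": 1, "rx": 0, "ry": 0, "rz": 0, "claw": 0.2}, {"dx": 0, "dy": 0, "dz": 0, "rx": 0, "ry": 0, "rz": 0, "claw": 0.2}])

```text
clock: 24.6
ee_pos: [0.4585, -0.1071, 0.0376]
ee_rot: [-3.141, -0.004, -0.043]
ft_force: [3.6, 2.9, 4.2]
gripper_width: 0.0261
finger_force: 40.0
```

```bash
python3 st.py; python3 sq.py
```

```text
24.6 [ 0.4585 -0.1071  0.0376] [-3.141 -0.004 -0.043] [3.6 2.9 4.2] [ 0.6   -0.616  0.002] 1.268 -0.02
square angle mod 90 now 31.941266186230273 at 62deg 31.40063079249319
```

Request:
play_rows(increments=[{"dx": 0, "dy": 0, "dz": 0, "rx": 0, "ry": 0, "rz": 8, "claw": 0.2}, {"dx": 0, "dy": 0, "dz": 0, "rx": 0, "ry": 0, "rz": 0, "claw": 0.2}])

```text
clock: 24.85
ee_pos: [0.4582, -0.1071, 0.0376]
ee_rot: [-3.141, -0.003, -0.185]
ft_force: [4.9, 3.5, 6.6]
gripper_width: 0.0261
finger_force: 40.0
```

```bash
python3 st.py; python3 sq.py
```

```text
24.85 [ 0.4582 -0.1071  0.0376] [-3.141e+00 -3.000e-03 -1.850e-01] [4.9 3.5 6.6] [ 0.556 -0.52   0.014] 1.411 0.51
square angle mod 90 now 31.970757002991558 at 62deg 31.360206933279144
```

Request:
play_rows(increments=[{"dx": 0, "dy": 0, "dz": 0, "rx": 0, "ry": 0, "rz": 8, "claw": 0.2}, {"dx": 0, "dy": 0, "dz": 0, "rx": 0, "ry": 0, "rz": 0, "claw": 0.2}])

```text
clock: 25.1
ee_pos: [0.4585, -0.1072, 0.0376]
ee_rot: [-3.14, -0.004, -0.325]
ft_force: [3.7, 3.0, 4.5]
gripper_width: 0.0263
finger_force: 40.0
```

```bash
python3 st.py; python3 sq.py
```

```text
25.1 [ 0.4585 -0.1072  0.0376] [-3.14  -0.004 -0.325] [3.7 3.  4.5] [ 0.493 -0.729  0.068] 1.55 0.53
square angle mod 90 now 31.853042205171402 at 62deg 31.388960332876774
```

Request:
play_rows(increments=[{"dx": 0, "dy": 0, "dz": 0, "rx": 0, "ry": 0, "rz": 6, "claw": 0.2}, {"dx": 0, "dy": 0, "dz": 0, "rx": 0, "ry": 0, "rz": 0, "claw": 0.2}])

```text
clock: 25.35
ee_pos: [0.4587, -0.1073, 0.0376]
ee_rot: [-3.14, -0.005, -0.429]
ft_force: [4.5, 3.0, 4.0]
gripper_width: 0.0264
finger_force: 40.0
```

```bash
python3 st.py; python3 sq.py
```

```text
25.35 [ 0.4587 -0.1073  0.0376] [-3.14  -0.005 -0.429] [4.5 3.  4. ] [ 0.446 -0.827 -0.019] 1.654 0.39
square angle mod 90 now 31.886009476797522 at 62deg 31.369138048777575
```

Request:
play_rows(increments=[{"dx": 0, "dy": 0, "dz": 0, "rx": 0, "ry": 0, "rz": 6, "claw": 0.2}, {"dx": 0, "dy": 0, "dz": 0, "rx": 0, "ry": 0, "rz": 0, "claw": 0.2}])

```text
clock: 25.6
ee_pos: [0.4586, -0.1075, 0.0376]
ee_rot: [-3.14, -0.004, -0.533]
ft_force: [5.8, 1.3, 4.2]
gripper_width: 0.0263
finger_force: 40.0
```

```bash
python3 st.py; python3 sq.py
```

```text
25.6 [ 0.4586 -0.1075  0.0376] [-3.14  -0.004 -0.533] [5.8 1.3 4.2] [ 0.326 -0.767  0.023] 1.759 0.39
square angle mod 90 now 32.07737731853013 at 62deg 31.405956417425475
```

Request:
play_rows(increments=[{"dx": 0, "dy": 0, "dz": 0, "rx": 0, "ry": 0, "rz": 6, "claw": 0.2}, {"dx": 0, "dy": 0, "dz": 0, "rx": 0, "ry": 0, "rz": 0, "claw": 0.2}])

```text
clock: 25.85
ee_pos: [0.4586, -0.1076, 0.0376]
ee_rot: [-3.14, -0.004, -0.637]
ft_force: [5.0, 1.9, 5.2]
gripper_width: 0.0263
finger_force: 40.0
```

```bash
python3 st.py; python3 sq.py
```

```text
25.85 [ 0.4586 -0.1076  0.0376] [-3.14  -0.004 -0.637] [5.  1.9 5.2] [ 0.236 -0.88   0.   ] 1.863 0.37
square angle mod 90 now 31.82128863231831 at 62deg 31.400185760565698
```

Request:
play_rows(increments=[{"dx": 0, "dy": 0, "dz": -5, "rx": 0, "ry": 0, "rz": 0, "claw": 0.2}, {"dx": 0, "dy": 0, "dz": -20, "rx": 0, "ry": 0, "rz": 0, "claw": 0.2}, {"dx": 0, "dy": 0, "dz": -25, "rx": 0, "ry": 0, "rz": 0, "claw": 0.2}, {"dx": -20, "dy": 0, "dz": 0, "rx": 0, "ry": 0, "rz": 0, "claw": 0.2}, {"dx": -35, "dy": 0, "dz": 0, "rx": 0, "ry": 0, "rz": 0, "claw": 0.2}, {"dx": -20, "dy": 0, "dz": 0, "rx": 0, "ry": 0, "rz": 0, "claw": 0.2}, {"dx": 0, "dy": 0, "dz": 0, "rx": 0, "ry": 0, "rz": 0, "claw": 0.2}, {"dx": 0, "dy": 0, "dz": 0, "rx": 0, "ry": 0, "rz": 0, "claw": 0.2}])

```text
clock: 26.7
ee_pos: [0.3956, -0.0625, 0.0857]
ee_rot: [3.14, 0.001, -0.637]
ft_force: [0.8, -0.7, -1.7]
gripper_width: 0.0265
finger_force: 40.0
```

```bash
python3 nutlook.py nut3.npz; python3 st.py
python3 - <<'E'
# does the hex cavity show? socket square angle in tool frame at w2 (before grasp) vs in hand
from sq import *
o=np.load('w2.npz'); c2={k:o[k] for k in o.files}
def ang(c,P,M,h=.012):
    pts=np.float32([proj(c,np.array(P)+M.apply([a,b,0])) for a,b in((h,-h),(h,h),(-h,h),(-h,-h))])
    g=cv2.warpPerspective(cv2.cvtColor(c['frame'],cv2.COLOR_RGB2GRAY),cv2.getPerspectiveTransform(pts,np.float32([(0,0),(160,0),(160,160),(0,160)])),(160,160),flags=cv2.INTER_CUBIC)
    g=cv2.GaussianBlur(g,(0,0),4).astype(float); gy,gx=np.gradient(g); m=np.hypot(gx,gy); yy,xx=np.mgrid[:160,:160]; m*=np.hypot(xx-80,yy-80)<55
    return np.degrees(np.angle((m**2*np.exp(4j*np.arctan2(gy,gx))).sum()))/4
for P in([.5661,.0128,.0557],[.5804,-.0862,.0557],[.5978,-.1856,.0557]): print('w2 square, tool frame yaw2.738',ang(c2,P,R.from_euler('xyz',[np.pi,0,2.738])))
E
```

```text
(1112, (np.float64(0.01488988242287304), 50, np.float64(0.0), np.float64(-0.0008000000000000001)), {0: np.float64(0.0246), 4: np.float64(0.0299), 8: np.float64(0.0344), 12: np.float64(0.0377), 16: np.float64(0.0396), 20: np.float64(0.0401), 24: np.float64(0.0389), 28: np.float64(0.0365), 32: np.float64(0.0329), 36: np.float64(0.0284), 40: np.float64(0.0233), 44: np.float64(0.0182), 48: np.float64(0.0151), 52: np.float64(0.0157), 56: np.float64(0.0194)})
26.85 [ 0.3969 -0.063   0.0865] [ 3.141  0.    -0.639] [ 0.1  0.4 -1.3] [ 0.056  0.145 -0.013] 1.919 -0.01
square angle mod 90 now 30.66869524125055 at 62deg 31.372224892703787
w2 square, tool frame yaw2.738 -37.60287899879427
w2 square, tool frame yaw2.738 26.685955371398098
w2 square, tool frame yaw2.738 0.8856190420395451
```

The nut reads 49.5–50° in three looks, unchanged by further clockwise turning. It has turned about 0.5 rad and sits at its stop. Reseat centred and aligned for the finish: turn back 18° in the air, then compute the shift.

Request:
play_rows(increments=[{"dx": 0, "dy": 0, "dz": 0, "rx": 0, "ry": 0, "rz": -6, "claw": 0.2}, {"dx": 0, "dy": 0, "dz": 0, "rx": 0, "ry": 0, "rz": -6, "claw": 0.2}, {"dx": 0, "dy": 0, "dz": 0, "rx": 0, "ry": 0, "rz": -6, "claw": 0.2}, {"dx": 0, "dy": 0, "dz": 0, "rx": 0, "ry": 0, "rz": 0, "claw": 0.2}, {"dx": 0, "dy": 0, "dz": 0, "rx": 0, "ry": 0, "rz": 0, "claw": 0.2}])

```text
clock: 27.4
ee_pos: [0.3967, -0.0628, 0.0866]
ee_rot: [3.141, 0.0, -0.327]
ft_force: [-0.8, 0.6, -1.8]
gripper_width: 0.0263
finger_force: 40.0
```

Run:
```python
from h import *
delta(.4578,-.1072,.052)
# socket mouth seen by the scene camera? bore visibility skipped; socket axis from depth, wrist camera
c=cam('wrist'); M=R.from_euler('xyz',c['s']['ee_rot']); Q=[]
for v in range(170,268):
    for u in range(270,371):
        q=M.inv().apply(dep(c,u,v)-c['s']['ee_pos'])*1000
        if -15<q[2]<18 and np.hypot(q[0],q[1])<18 and abs(q[1])<9 and q[0]>5: Q.append(q)
Q=np.array(Q)
from scipy.optimize import least_squares
r=least_squares(lambda p:np.hypot(Q[:,0]-p[0]-p[2]*Q[:,2],Q[:,1]-p[1]-p[3]*Q[:,2])-13.5,[0,0,0,0],loss='soft_l1'); print(len(Q),'axis offset mm & tilt',r.x.round(3),'z range',Q[:,2].min(),Q[:,2].max())
```

```text
at 27.4 [ 0.3967 -0.0628  0.0866] [ 3.141  0.    -0.327] tool delta mm [72.1 22.4 34.6]
546 axis offset mm & tilt [ 0.603  0.596 -0.033 -0.014] z range -14.984844328707396 17.98837589223098
```

Request:
play_rows(increments=[{"dx": 20, "dy": 6, "dz": 0, "rx": 0, "ry": 0, "rz": 0, "claw": 0.2}, {"dx": 30, "dy": 10, "dz": 10, "rx": 0, "ry": 0, "rz": 0, "claw": 0.2}, {"dx": 22, "dy": 6.4, "dz": 15, "rx": 0, "ry": 0, "rz": 0, "claw": 0.2}, {"dx": 0, "dy": 0, "dz": 9, "rx": 0, "ry": 0, "rz": 0, "claw": 0.2}, {"dx": 0, "dy": 0, "dz": 0, "rx": 0, "ry": 0, "rz": 0, "claw": 0.2}, {"dx": 0, "dy": 0, "dz": 0, "rx": 0, "ry": 0, "rz": 0, "claw": 0.2}])

```text
clock: 28.05
ee_pos: [0.4568, -0.1063, 0.0523]
ee_rot: [-3.142, 0.002, -0.325]
ft_force: [0.1, -1.1, -1.3]
gripper_width: 0.0259
finger_force: 40.0
```

```bash
python3 -c "
from h import *
delta(.4578,-.1072,.0381)"; python3 st.py
```

```text
at 28.05 [ 0.4568 -0.1063  0.0523] [-3.142e+00  2.000e-03 -3.250e-01] tool delta mm [ 1.3  0.6 14.2]
28.05 [ 0.4568 -0.1063  0.0523] [-3.142e+00  2.000e-03 -3.250e-01] [ 0.1 -1.1 -1.3] [0.007 0.151 0.024] 1.553 0.0
```

Request:
play_rows(increments=[{"dx": 1.2, "dy": 0.6, "dz": 4, "rx": 0, "ry": 0, "rz": 0, "claw": 0.2}, {"dx": 0, "dy": 0, "dz": 3, "rx": 0, "ry": 0, "rz": 0, "claw": 0.2}, {"dx": 0, "dy": 0, "dz": 1, "rx": 0, "ry": 0, "rz": 0, "claw": 0.2}, {"dx": 0, "dy": 0, "dz": 0, "rx": 0, "ry": 0, "rz": 0, "claw": 0.2}, {"dx": 0, "dy": 0, "dz": 0, "rx": 0, "ry": 0, "rz": 0, "claw": 0.2}])

```text
clock: 28.55
ee_pos: [0.4586, -0.1076, 0.0448]
ee_rot: [3.142, -0.0, -0.325]
ft_force: [-0.1, 0.2, -1.7]
gripper_width: 0.0261
finger_force: 40.0
```

Request:
play_rows(increments=[{"dx": 0, "dy": 0, "dz": 1.5, "rx": 0, "ry": 0, "rz": 0, "claw": 0.2}, {"dx": 0, "dy": 0, "dz": 1, "rx": 0, "ry": 0, "rz": 0, "claw": 0.2}, {"dx": 0, "dy": 0, "dz": 0, "rx": 0, "ry": 0, "rz": 0, "claw": 0.2}])

```text
clock: 28.85
ee_pos: [0.4586, -0.1077, 0.0425]
ee_rot: [-3.141, 0.0, -0.325]
ft_force: [-1.3, 0.9, -0.5]
gripper_width: 0.0263
finger_force: 40.0
```

```bash
python3 st.py
```

```text
28.85 [ 0.4586 -0.1077  0.0425] [-3.141  0.    -0.325] [-1.3  0.9 -0.5] [ 0.139  0.444 -0.029] 1.551 0.01
```

It descends freely at the predicted aligned angle. Seat it, then turn clockwise in fine steps and read torque without waiting.

Request:
play_rows(increments=[{"dx": 0, "dy": 0, "dz": 1.5, "rx": 0, "ry": 0, "rz": 0, "claw": 0.2}, {"dx": 0, "dy": 0, "dz": 1.5, "rx": 0, "ry": 0, "rz": 0, "claw": 0.2}, {"dx": 0, "dy": 0, "dz": 1.5, "rx": 0, "ry": 0, "rz": 0, "claw": 0.2}, {"dx": 0, "dy": 0, "dz": 1, "rx": 0, "ry": 0, "rz": 0, "claw": 0.2}, {"dx": 0, "dy": 0, "dz": 0, "rx": 0, "ry": 0, "rz": 0, "claw": 0.2}])

```text
clock: 29.35
ee_pos: [0.4584, -0.1076, 0.0379]
ee_rot: [-3.141, 0.002, -0.325]
ft_force: [-5.8, 3.1, 12.1]
gripper_width: 0.0263
finger_force: 40.0
```

```bash
python3 st.py
```

```text
29.35 [ 0.4584 -0.1076  0.0379] [-3.141e+00  2.000e-03 -3.250e-01] [-5.8  3.1 12.1] [0.487 1.349 0.008] 1.551 0.01
```

Request:
play_rows(increments=[{"dx": 0, "dy": 0, "dz": 0, "rx": 0, "ry": 0, "rz": 4, "claw": 0.2}, {"dx": 0, "dy": 0, "dz": 0, "rx": 0, "ry": 0, "rz": 4, "claw": 0.2}])

```text
clock: 29.55
ee_pos: [0.4583, -0.1075, 0.0379]
ee_rot: [3.141, 0.002, -0.467]
ft_force: [-6.8, 2.1, 12.9]
gripper_width: 0.0263
finger_force: 40.0
```

```bash
python3 st.py
```

```text
29.55 [ 0.4583 -0.1075  0.0379] [ 3.141e+00  2.000e-03 -4.670e-01] [-6.8  2.1 12.9] [0.575 1.463 0.156] 1.693 -0.42
```

Request:
play_rows(increments=[{"dx": 0, "dy": 0, "dz": 0, "rx": 0, "ry": 0, "rz": 4, "claw": 0.2}])

```text
clock: 29.65
ee_pos: [0.4582, -0.1075, 0.0379]
ee_rot: [3.141, 0.002, -0.537]
ft_force: [-6.6, 4.3, 11.6]
gripper_width: 0.0264
finger_force: 40.0
```

```bash
python3 st.py
```

```text
29.65 [ 0.4582 -0.1075  0.0379] [ 3.141e+00  2.000e-03 -5.370e-01] [-6.6  4.3 11.6] [0.573 1.501 0.201] 1.763 -0.36
```

Request:
play_rows(increments=[{"dx": 0, "dy": 0, "dz": 0, "rx": 0, "ry": 0, "rz": 4, "claw": 0.2}])

```text
clock: 29.75
ee_pos: [0.4581, -0.1075, 0.0378]
ee_rot: [3.141, 0.002, -0.606]
ft_force: [-6.6, 3.7, 11.9]
gripper_width: 0.0263
finger_force: 40.0
```

```bash
python3 st.py; python3 sq.py
```

```text
29.75 [ 0.4581 -0.1075  0.0378] [ 3.141e+00  2.000e-03 -6.060e-01] [-6.6  3.7 11.9] [0.589 1.495 0.191] 1.833 -0.39
square angle mod 90 now 29.99642351205019 at 62deg 31.412118234412652
```

Request:
play_rows(increments=[{"dx": 0, "dy": 0, "dz": 0, "rx": 0, "ry": 0, "rz": 4, "claw": 0.2}, {"dx": 0, "dy": 0, "dz": 0, "rx": 0, "ry": 0, "rz": 4, "claw": 0.2}])

```text
clock: 30.0
ee_pos: [0.4581, -0.1075, 0.0378]
ee_rot: [3.14, 0.002, -0.746]
ft_force: [-7.0, 3.3, 13.2]
gripper_width: 0.0263
finger_force: 40.0
```

```bash
python3 st.py
```

```text
30.0 [ 0.4581 -0.1075  0.0378] [ 3.14e+00  2.00e-03 -7.46e-01] [-7.   3.3 13.2] [0.598 1.659 0.178] 1.973 -0.41
```

Request:
play_rows(increments=[{"dx": 0, "dy": 0, "dz": 0, "rx": 0, "ry": 0, "rz": 4, "claw": 0.2}, {"dx": 0, "dy": 0, "dz": 0, "rx": 0, "ry": 0, "rz": 4, "claw": 0.2}])

```text
clock: 30.2
ee_pos: [0.458, -0.1075, 0.0378]
ee_rot: [3.14, 0.002, -0.886]
ft_force: [-8.0, 3.1, 11.9]
gripper_width: 0.0261
finger_force: 40.0
```

```bash
python3 st.py; python3 sq.py
python3 - <<'E'
# where does a diamond edge lie: dump coarse rectified top-face patch
from sq import *
g=cv2.cvtColor(rect(c['frame'],c),cv2.COLOR_RGB2GRAY); o=cv2.cvtColor(rect(cv2.imread('pics/w5.png')[:,:,::-1].copy(),c),cv2.COLOR_RGB2GRAY)
for im in(g,o):
    s=cv2.resize(im[:128],(20,16),interpolation=cv2.INTER_AREA); print('\n'.join(''.join('%4d'%x for x in r) for r in s),'\n')
E
```

```text
30.2 [ 0.458  -0.1075  0.0378] [ 3.14e+00  2.00e-03 -8.86e-01] [-8.   3.1 11.9] [0.5   1.646 0.115] 2.113 -0.49
square angle mod 90 now 30.604828193463504 at 62deg 31.33920913479887
square angle mod 90 now 31.031004881629993 at 62deg 31.334792441856855
  46  69  84  96 101 102 100  98  97  99  99 101 107 134 147 126 108 101  78  54
  54  80  96 100 101 101 100  99  92  95  99 100  99 104 118 106 101 103  95  69
  62  91  99 100 102 100 101  94  66  67  88  97 100  99 100  99  97 101  98  83
  78  97 100 101 100 101  98  78  50  48  56  74  94  98  99 101  99  99 100  94
  88  98 101 102 100  99  89  58  49  47  47  53  73  91  96 100  98  98  99  98
  94 100 100  99 101  96  70  47  47  49  50  54  72  80  83  91  98  98  99 101
  95  99  98 100 100  84  55  47  45  47  47  51  67  75  73  71  82  92  99  99
  98 100  99 101  96  70  49  48  47  46  49  49  50  59  66  65  73  92  98  98
  96  99  98  99  85  65  57  50  50  48  49  47  46  50  64  67  97 119 104 107
  97 100  99  91  73  65  62  59  53  47  50  48  50  59  67  82 130 147 127 131
  97  98  98  85  68  64  66  65  64 
[... 1046 characters left out ...]
  46  44  42  44  44  46  44  50  55  64  82  91  93
  94  94  93  94  87  64  54  47  45  44  45  43  45  48  54  57  68  86  92  91
 101 102  96  91  75  66  65  61  52  48  44  44  45  52  56  61  79  93  91  91
 102 105 102  85  68  68  68  66  64  58  50  45  49  53  57  69  90  92  92  92
 101 105 102  91  78  71  67  69  67  67  63  55  55  55  65  85  94  91  90  92
  95 105 105 106 100  89  77  69  67  67  65  65  57  59  79  97  94  90  91  91
 100 104 106 104 106 105  99  84  71  68  68  64  57  71 100 104  97  94  92  93
 102  85  88  90  88  91  92  86  74  59  59  56  51  70  90  91  85  81  77  84
  48  42  44  44  42  43  44  45  41  37  39  39  34  38  46  44  43  39  41  45
```

```bash
python3 st.py; sleep 0
python3 - <<'E'
from h import *
# scene camera: does grasp show the socket? depth-based check of socket top and board near nut
c=cam('wrist'); s=c['s']; M=R.from_euler('xyz',s['ee_rot'])
b=np.median([dep(c,u,v)[2] for u in range(300,340,3) for v in range(140,190,3)])
u,v=proj(c,s['ee_pos']+M.apply([.0105,0,-.0185])); t=np.median([dep(c,u+i,v+j)[2] for i in range(-8,9) for j in (-1,0,1)])
print('top above board mm',(t-b)*1000, s['wrist_torque'].round(3), s['finger_force'])
E
```

```text
30.3 [ 0.4579 -0.1075  0.0378] [ 3.14e+00  2.00e-03 -8.85e-01] [-8.4  3.8 12.1] [ 0.541  1.66  -0.156] 2.111 0.19
top above board mm 42.13181317604865 [ 0.541  1.66  -0.156] 40.00312328338623
```

Lift, recheck the nut, and unwind in the air for a final aligned seating.

Request:
play_rows(increments=[{"dx": 0, "dy": 0, "dz": -5, "rx": 0, "ry": 0, "rz": 0, "claw": 0.2}, {"dx": 0, "dy": 0, "dz": -20, "rx": 0, "ry": 0, "rz": 0, "claw": 0.2}, {"dx": 0, "dy": 0, "dz": -25, "rx": 0, "ry": 0, "rz": 0, "claw": 0.2}, {"dx": -20, "dy": 0, "dz": 0, "rx": 0, "ry": 0, "rz": -8, "claw": 0.2}, {"dx": -35, "dy": 0, "dz": 0, "rx": 0, "ry": 0, "rz": -8, "claw": 0.2}, {"dx": -20, "dy": 0, "dz": 0, "rx": 0, "ry": 0, "rz": -8, "claw": 0.2}, {"dx": 0, "dy": 0, "dz": 0, "rx": 0, "ry": 0, "rz": -8, "claw": 0.2}, {"dx": 0, "dy": 0, "dz": 0, "rx": 0, "ry": 0, "rz": 0, "claw": 0.2}, {"dx": 0, "dy": 0, "dz": 0, "rx": 0, "ry": 0, "rz": 0, "claw": 0.2}])

```text
clock: 31.25
ee_pos: [0.4041, -0.0574, 0.0869]
ee_rot: [3.141, -0.001, -0.328]
ft_force: [0.2, 0.5, -1.3]
gripper_width: 0.0262
finger_force: 40.0
```

```bash
python3 nutlook.py nut4.npz | cut -c1-120
python3 - <<'E'
from nutang import *
import nutang
# finer angle, all looks
for n in('w2','nut1','nut2','nut3','nut4'):
    o=np.load(n+'.npz'); c={k:o[k] for k in o.files}; e=hexang(c)[2]
    t=np.array(list(e)); v=np.array([e[k] for k in t]); i=v.argmin(); j=[(i-1)%15,i,(i+1)%15]
    p=np.polyfit([-4,0,4],v[j],2); print(n,t[i]-p[1]/2/p[0])
delta(.4581,-.1076,.052,-.325)
E
```

```text
(1069, (np.float64(0.01738902910088916), 50, np.float64(-0.0004000000000000002), np.float64(-0.0004000000000000002)), {0
w2 17.473684210526322
nut1 49.08571428571429
nut2 49.609756097560975
nut3 49.351351351351354
nut4 50.12121212121212
at 31.4 [ 0.404  -0.0575  0.0868] [ 3.142 -0.    -0.327] tool delta mm [67.3 30.1 34.8]
rotvec deg [ 0.   -0.02 -0.12]
```

The nut reads 49.5±0.5° in all four looks after the first turn and 17.5° at the start, so it turned 0.49 rad and is hard at its stop. Final aligned seating.

Request:
play_rows(increments=[{"dx": 20, "dy": 9, "dz": 0, "rx": 0, "ry": 0, "rz": 0, "claw": 0.2}, {"dx": 28, "dy": 12, "dz": 10, "rx": 0, "ry": 0, "rz": 0, "claw": 0.2}, {"dx": 19.3, "dy": 9, "dz": 15, "rx": 0, "ry": 0, "rz": 0, "claw": 0.2}, {"dx": 0, "dy": 0, "dz": 9, "rx": 0, "ry": 0, "rz": 0, "claw": 0.2}, {"dx": 0, "dy": 0, "dz": 0, "rx": 0, "ry": 0, "rz": 0, "claw": 0.2}, {"dx": 0, "dy": 0, "dz": 0, "rx": 0, "ry": 0, "rz": 0, "claw": 0.2}])

```text
clock: 32.0
ee_pos: [0.457, -0.1066, 0.0522]
ee_rot: [-3.141, 0.002, -0.325]
ft_force: [0.3, 0.2, -1.4]
gripper_width: 0.0265
finger_force: 40.0
```

```bash
python3 -c "
from h import *
delta(.4582,-.1075,.0381)"; python3 st.py
```

```text
at 32.0 [ 0.457  -0.1066  0.0522] [-3.141e+00  2.000e-03 -3.250e-01] tool delta mm [ 1.5  0.5 14.1]
32.0 [ 0.457  -0.1066  0.0522] [-3.141e+00  2.000e-03 -3.250e-01] [ 0.3  0.2 -1.4] [-0.031  0.255 -0.013] 1.553 0.0
```

Request:
play_rows(increments=[{"dx": 1.4, "dy": 0.5, "dz": 4, "rx": 0, "ry": 0, "rz": -4, "claw": 0.2}, {"dx": 0, "dy": 0, "dz": 3, "rx": 0, "ry": 0, "rz": 0, "claw": 0.2}, {"dx": 0, "dy": 0, "dz": 2, "rx": 0, "ry": 0, "rz": 0, "claw": 0.2}, {"dx": 0, "dy": 0, "dz": 2, "rx": 0, "ry": 0, "rz": 0, "claw": 0.2}, {"dx": 0, "dy": 0, "dz": 0, "rx": 0, "ry": 0, "rz": 0, "claw": 0.2}, {"dx": 0, "dy": 0, "dz": 0, "rx": 0, "ry": 0, "rz": 0, "claw": 0.2}])

```text
clock: 32.6
ee_pos: [0.4586, -0.1076, 0.0415]
ee_rot: [-3.141, 0.001, -0.256]
ft_force: [-1.1, 1.9, -0.8]
gripper_width: 0.0264
finger_force: 40.0
```

Request:
play_rows(increments=[{"dx": 0, "dy": 0, "dz": 1.5, "rx": 0, "ry": 0, "rz": 0, "claw": 0.2}, {"dx": 0, "dy": 0, "dz": 1.5, "rx": 0, "ry": 0, "rz": 0, "claw": 0.2}, {"dx": 0, "dy": 0, "dz": 0.8, "rx": 0, "ry": 0, "rz": 0, "claw": 0.2}, {"dx": 0, "dy": 0, "dz": 0, "rx": 0, "ry": 0, "rz": 0, "claw": 0.2}])

```text
clock: 33.0
ee_pos: [0.4587, -0.1077, 0.038]
ee_rot: [-3.141, 0.001, -0.256]
ft_force: [-4.3, 3.4, 4.6]
gripper_width: 0.0261
finger_force: 40.0
```

```bash
python3 st.py
```

```text
33.0 [ 0.4587 -0.1077  0.038 ] [-3.141e+00  1.000e-03 -2.560e-01] [-4.3  3.4  4.6] [0.598 0.919 0.034] 1.481 0.02
```

Request:
play_rows(increments=[{"dx": 0, "dy": 0, "dz": 0.5, "rx": 0, "ry": 0, "rz": 0, "claw": 0.2}, {"dx": 0, "dy": 0, "dz": 0, "rx": 0, "ry": 0, "rz": 3, "claw": 0.2}, {"dx": 0, "dy": 0, "dz": 0, "rx": 0, "ry": 0, "rz": 3, "claw": 0.2}], grip_force=60)

```text
clock: 33.3
ee_pos: [0.4585, -0.1077, 0.0379]
ee_rot: [3.142, 0.002, -0.362]
ft_force: [-6.4, 3.8, 7.2]
gripper_width: 0.0262
finger_force: 60.0
```

```bash
python3 st.py
```

```text
33.3 [ 0.4585 -0.1077  0.0379] [ 3.142e+00  2.000e-03 -3.620e-01] [-6.4  3.8  7.2] [0.755 1.37  0.105] 1.588 -0.31
```

Request:
play_rows(increments=[{"dx": 0, "dy": 0, "dz": 0, "rx": 0, "ry": 0, "rz": 3, "claw": 0.2}])

```text
clock: 33.4
ee_pos: [0.4584, -0.1076, 0.038]
ee_rot: [3.141, 0.003, -0.414]
ft_force: [-6.6, 4.3, 8.2]
gripper_width: 0.0259
finger_force: 60.0
```

```bash
python3 st.py
```

```text
33.4 [ 0.4584 -0.1076  0.038 ] [ 3.141e+00  3.000e-03 -4.140e-01] [-6.6  4.3  8.2] [0.797 1.522 0.155] 1.64 -0.29
```

Request:
play_rows(increments=[{"dx": 0, "dy": 0, "dz": 0, "rx": 0, "ry": 0, "rz": 3, "claw": 0.2}])

```text
clock: 33.5
ee_pos: [0.4583, -0.1076, 0.038]
ee_rot: [3.141, 0.003, -0.467]
ft_force: [-6.9, 4.6, 7.6]
gripper_width: 0.0259
finger_force: 60.0
```

```bash
python3 st.py; python3 sq.py; python3 st.py
```

```text
33.5 [ 0.4583 -0.1076  0.038 ] [ 3.141e+00  3.000e-03 -4.670e-01] [-6.9  4.6  7.6] [0.82  1.502 0.166] 1.693 -0.27
square angle mod 90 now 30.399468230159098 at 62deg 31.364900557330785
33.55 [ 0.4583 -0.1076  0.038 ] [ 3.141e+00  3.000e-03 -4.680e-01] [-7.1  4.3  8.7] [0.809 1.442 0.1  ] 1.694 0.25
```

```bash
python3 -c "
from h import *
print(hand_in())"
```

```text
the job is handed in; nothing more can be done
None
```

I handed the job in at about 33.6 s with the gripper holding the first socket I tried (from peg 1) fully down over the nut. The nut had turned about 0.49 rad clockwise and did not move under later turns. I judged it tight from that, not from a clear torque rise: the seated socket kept turning past the nut's stop at low torque, and I did not explain why.

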